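# Fetch the spare drain valve from the fittings crate

### The job

Take the larger of the two ball valves out of the spares crate under the grow light and set it, lever up, into the open gap of the drain line, with its foot fully down and flat in the bracket and its body in line between the two union ends, ready for the nuts. Lower it in gently rather than dropping or forcing it, do not bump the grow light, leave the other fittings in the crate and do not disturb the jar and the bottle.

Things in the scene. Friction and masses are not known exactly. Their poses are not given: they have to be found in the camera images.
- valve: The larger ball valve, to fetch: dark grey PVC, 90 mm long, 102 mm high, about 0.34 kg, standing on its foot. Origin: centre of the foot's underside; x along the flow axis, z up. Foot 60 (x) x 36 x 8 mm. Body: cylinder along x, axis at z = 40 mm, 48 mm diameter (56 mm in the middle). Both ends alike: it may be fitted either way round. Its x points away from the robot within 0.55 rad.
- lever (a point): Centre of the larger valve's black bar lever, the place to grip, 90 mm above the valve's origin: the bar is fixed (does not turn), parallel to the valve's x, 80 mm long, 14 mm thick (y), from z = 78 to 102 mm.
- small_valve: The smaller ball valve, a spare to leave: same shape and colours, 62 mm long, 73 mm high; origin under its foot, x along its flow axis.
- bulkhead: Bulkhead fitting standing on its flange in the crate: 66 mm diameter, 58 mm high; origin at the centre of its underside. Leave it in the crate. Valve, small valve and bulkhead stand side by side (across y) in the crate's middle row, in any order, 115 mm or more between centres.
- tee: Pipe tee lying in the far part of the crate: run 86 mm along its y, branch 40 mm to its +x, 41 mm diameter; origin under the middle of the run. Leave it in the crate.
- elbow_a: Pipe elbow lying in the far part of the crate: 41 mm diameter, about 60 by 60 mm over its arms; origin under its middle. Leave it in the crate.
- elbow_b: A second, like elbow, in the near part of the crate. Leave it in the crate.
- coupler: Straight pipe coupler lying along its y in the near part of the crate: 64 mm long, 41 mm diameter; origin under its middle. Leave it in the crate.
- cap_a: Pipe end cap, 36 mm diameter, 26 mm high, standing in the crate between the middle row's parts; origin under its centre. Leave it in the crate.
- cap_b: A second, like end cap. Leave it in the crate.
- nut_a: Spare union nut, a ring of 60 mm diameter, 24 mm high, lying flat in the far part of the crate; origin under its centre. Leave it in the crate.
- nut_b: A second, like nut, in the near part of the crate. Leave it in the crate.
- crate: Light grey open crate, fixed: 300 mm (x) by 400 mm (y), walls 70 mm high and 5 mm thick (rim flange 8 mm outward), floor 5 mm thick, so parts stand 5 mm above the table. Origin at the centre of its underside.
- lamp: Grow light on a bench stand, fixed: bar 58 mm wide (x), 520 mm long (y), from 290 to 329 mm above the table, crossing above the crate's middle row. Posts of 16 mm, with feet 200 mm long (x), at y = -252 and 252 mm. Origin on the table under the bar's middle; x across the bar, away from the robot.
- lamp_edge (a point): Middle of the bar's lower near edge, 290 mm up. The edge runs 0 to 32 mm beyond the larger valve's centre, so a gripper coming straight down on the valve would hit the bar: come in tilted about 22 to 40 degrees, leaning back towards the robot along the lever, and leave along the same slant.
- line: Drain line on a white board, fixed. Origin on the table under the middle of the gap; x along the pipe, away from the robot; pipe axis 60 mm up. Two 48 mm union ends face each other 96 mm apart (3 mm play at each end of the valve); behind each a 64 mm nut is slid back. Near end: elbow at x = -190 mm, 81 mm high. Far end: pump, x = 108 to 254 mm, 112 mm high, outlet 122 mm high.
- seat (a point): Where the valve's origin (underside of its foot) belongs: centre of the bracket floor in the gap, 20 mm above the table; x along the pipe, z up. The bracket is a channel 41 mm wide for the 36 mm foot, 56 mm long, with side lips that flare outward at the top, 17 mm above its floor, as a lead-in of about 6 mm a side.
- seed_jar: Amber jar, 72 mm diameter, 95 mm high, on the bench to the right of the drain line; origin under its centre. Leave it alone.
- rinse_bottle: White bottle, 64 mm diameter, 170 mm high, on the bench to the right of the drain line; origin under its centre. Leave it alone.

How it is judged (in metres and radians):
On the way:
1. the larger valve is lifted clear of the crate (height (world z) of valve above 0.09 m), for 0.2 s.
At the end, for the whole second after the job is handed in: The larger valve rests, released, in the bracket: origin within 6 mm across and 3 mm in height of the seat, in line within 0.1 rad, upright within 0.06 rad. The other fittings lie in the crate (origins under 60 mm, within 250 mm of its centre); jar and bottle moved under 30 mm (horizontal distance between valve and seat below 0.006 m and z of valve in the frame of seat between -0.003 and 0.003 m and angle between the x axis of valve and the x axis of seat, either way round below 0.1 rad and angle between valve's own z axis and vertical below 0.06 rad and linear speed of valve below 0.01 m/s and height (world z) of each of small_valve, bulkhead, tee, elbow_a, elbow_b, coupler, cap_a, cap_b, nut_a, nut_b below 0.06 m and horizontal distance between each of small_valve, bulkhead, tee, elbow_a, elbow_b, coupler, cap_a, cap_b, nut_a, nut_b and crate below 0.25 m and distance of each of seed_jar, rinse_bottle from where it was at the start of the episode below 0.03 m); the robot touches nothing.
It fails at once if the grow light is bumped (over 3 N) (contact force between anything else and lamp above 3 N).
It fails at once if the valve is dropped into the drain line (faster than 0.35 m/s within 40 mm of its seat) (distance between valve and seat below 0.04 m and linear speed of valve above 0.35 m/s).
It fails at once if the valve is forced into the drain line (over 40 N between them) (contact force between valve and line above 40 N).
It fails at once if another fitting is lifted out of the crate (origin higher than 60 mm) (height (world z) of any of small_valve, bulkhead, tee, elbow_a, elbow_b, coupler, cap_a, cap_b, nut_a, nut_b above 0.06 m).
It fails at once if the jar or the bottle is pushed more than 30 mm (distance of any of seed_jar, rinse_bottle from where it was at the start of the episode above 0.03 m).
It also fails if it takes over 40 s, if anything falls off the work surface, if the arm or the gripper's body presses on something with over 40 N, if the wrist force passes 120 N, or if a joint passes its speed limit or range.

### The arm

A 7-joint arm with a two-finger parallel gripper is mounted at the origin on the work surface. World frame = base frame: x ahead of the robot, y to its left, z up, the work surface at z = 0. Lengths are in m, angles in degrees, forces in N, time in s.
With the tool pointing down it reaches from about 0.4 to 0.925 m from the base axis. Payload 5.6 kg.
Tool frame: the origin (TCP) lies at the very end of the fingers, on their centre line; the grasp point (between the pads) lies 19 mm behind it; z points along the fingers, x is the direction in which the jaws open and shut, and the axes are right-handed (so a half turn about z gives the same grasp; the last joint's range is limited). The gripper opens to 85 mm and grips with 20 to 120 N. Pads are 22 mm wide; open, the fingers measure 114 mm over their backs; the gripper's body (76 mm by 85 mm) begins 54 mm behind the grasp point. The pads swing forward as they close: fully open they stand 13 mm farther back than shut.
Start: joints at [62.624, 26.786, -0.665, 91.828, 0.344, 61.387, -3.226], TCP at [0.274, -0.59, 0.231] pointing down, gripper open.
Joint ranges: [-144.91, 144.91], [-17.63, 115.5], [-89.93, 88.59], [15.96, 139.68], [-74.01, 254.01], [8.47, 105.57], [-167.45, 167.45]. Speed limits (degrees/s): [147.25, 147.25, 180, 180, 180, 180, 180].

### API

Orientations are given as a 3x3 rotation matrix whose columns are the frame's x, y, z axes.
In Python, from cell import env, get_image, calibration, ticket gives the robot as it stands. The module is installed in compiled form; this text tells all that it offers.
- The arm moves only by the tool step_arm, never from a script. Its argument "commands" is a list of rows, each a list of 7 numbers: the finger opening in mm, from 0 to 85.4, then the shift along the tool's x, y, z in mm, then the turn, a rotation vector about the tool's x, y, z in rad. A call has 1 to 8 rows; each row shifts and turns the pose as measured when the row begins, along the tool's axes as they then stand; what a row does not reach is not made up. A row lasts 1/8 s, in which the tool goes at most 62.5 mm and 10.7 degrees, less where a joint would pass 70% of its speed; a pose out of reach is approached as far as the arm can. A call is refused whole if a number of a shift passes 62.5 or a number of a turn 0.188, either way. A call with a gripper value outside its range is refused whole. The fingers move at their own pace and stop on an object; the grip force is fixed at half the most. Time passes only in rows, so rows that do not move let the fingers close. It gives the time, the measured TCP pose, the force and the opening at its end, in the units of the state.
- env.get_obs(): the state, without advancing time (a new reading comes with each control period).
- get_image(name): name is "side" or "top"; returns the picture (400x640x3 uint8, blue, green, red); there is no depth.
- calibration(name): a dict with "mtx" (3x3 intrinsics, pixels), "R" (3x3) and "t" (3): a world point X has camera coordinates R X + t. Camera axes: x right, y down, z forward; pixel columns grow to the right and rows downward; lengths in m; the calibration is good to about 2 mm. A picture is of the moment at which its call begins. calibration takes no time and is no camera call.
- ticket.job_done(): hands the job in, once; it reports no verdict.
The state is a dict: "t": time; "joint_positions": joint angles; "joint_velocities": joint speeds; "tau": joint torques, N m; "position": TCP position; "ee_rot": TCP orientation; "wrist_force": force on the tool from outside, world axes, zero at the start; "wrist_torque": the same for the moment, N m; "width": finger opening in m.
Only numpy, scipy, OpenCV 4.12 (cv2) and the standard library are available. Lean on these libraries where they do the work, as an engineer would, in place of code of your own. Each camera call takes 0.05 s, during which the arm holds its last target.

## Working session

There is one attempt and no reset: what is moved stays moved. The work goes in short steps, Python scripts to look and compute and a tool call to move; the robot and the scene stay as the last step left them, time stands still between calls to the robot, and variables do not carry over. Pictures are saved under pics/ and viewed, and the job is handed in when it is done.

Besides the shell and the picture viewer there is one more tool, called as name(argument=value, ...), one argument or row to a line, values as JSON. step_arm: Moves the arm, as the interface text tells. Its arguments: {"type":"object","properties":{"commands":{"type":"array"}},"required":["commands"]}

```bash
mkdir -p pics; python3 - <<'E'
from cell import env,get_image,calibration
import cv2
for n in("side","top"):
    cv2.imwrite(f"pics/{n}0.png",get_image(n)); c=calibration(n); print(n,c)
o=env.get_obs();print(o)
E
```

```text
side {'mtx': array([[365.6966019 ,   0.        , 315.17982627],
       [  0.        , 365.6966019 , 195.3537543 ],
       [  0.        ,   0.        ,   1.        ]]), 'R': array([[-0.9525566 , -0.30361726, -0.02127179],
       [-0.19442554,  0.66077486, -0.72496572],
       [ 0.23416797, -0.6864351 , -0.6884564 ]]), 't': array([0.48347509, 0.34115103, 0.90358816])}
top {'mtx': array([[456.66143625,   0.        , 322.18083225],
       [  0.        , 456.66143625, 194.65764893],
       [  0.        ,   0.        ,   1.        ]]), 'R': array([[ 0.01471351, -0.99988055,  0.0047327 ],
       [-0.99549743, -0.01509195, -0.0935794 ],
       [ 0.09363965, -0.00333451, -0.99560057]]), 't': array([-0.13985342,  0.56815009,  1.68746372])}
{'t': 0.1, 'joint_positions': array([62.62375782, 26.83141227, -0.66626661, 91.87706063,  0.34495708,
       61.3867278 , -3.22805962]), 'joint_velocities': array([-0.08890427, -0.12860251,  0.01504448,  0.05171196, -0.02405561,
        0.12418654, -0.04985509]), 'tau': array([ 1.07269861e-03, -5.33520234e+01,  2.18111684e-02, -2.51966089e+01,
        1.15870731e-02,  4.27818100e-03, -1.60810100e-05]), 'position': array([ 0.27353352, -0.58907446,  0.23041818]), 'ee_rot': array([[ 4.21168367e-01, -9.06982125e-01, -7.95367785e-04],
       [-9.06981022e-01, -4.21169099e-01,  1.41945728e-03],
       [-1.62240671e-03,  1.23552984e-04, -9.99998676e-01]]), 'wrist_force': array([-0.85106329,  0.14699311,  0.11052568]), 'wrist_torque': array([ 0.02945182,  0.01745102, -0.00424068]), 'width': 0.08527531378740126}
```

View pics/side0.png

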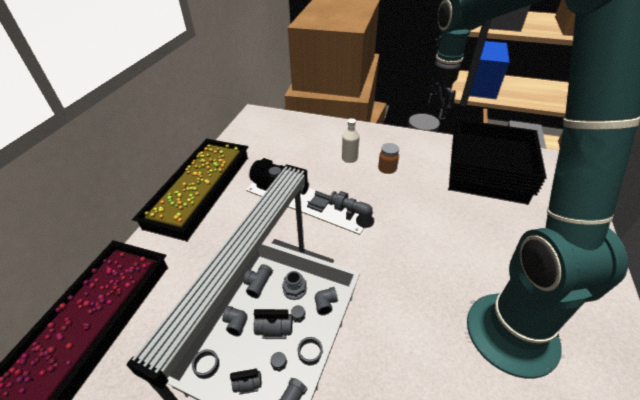

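View pics/top0.png

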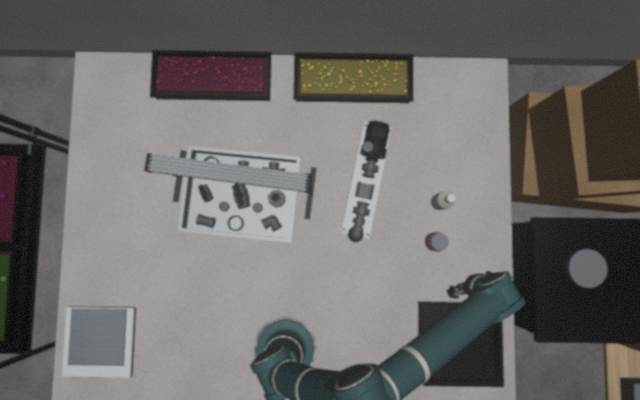

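```bash
python3 - <<'E'
import cv2
s=cv2.imread("pics/side0.png");t=cv2.imread("pics/top0.png")
def crop(im,x,y,w,h,k,n):
    c=cv2.resize(im[y:y+h,x:x+w],None,fx=k,fy=k,interpolation=cv2.INTER_CUBIC)
    for i in range(0,w,10): cv2.putText(c,str(x+i),(i*k,8),0,.3,(0,0,255),1); cv2.line(c,(i*k,10),(i*k,14),(0,0,255),1)
    for i in range(0,h,10): cv2.putText(c,str(y+i),(0,i*k+4),0,.3,(0,0,255),1)
    cv2.imwrite(n,c)
crop(s,220,260,110,80,7,"pics/s1.png")
crop(t,180,140,130,100,6,"pics/t1.png")
crop(s,240,150,140,85,5,"pics/s2.png")
crop(t,335,115,65,60*2//1+5,4,"pics/t2.png")
E
```

```text
(no output)
```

View pics/s1.png

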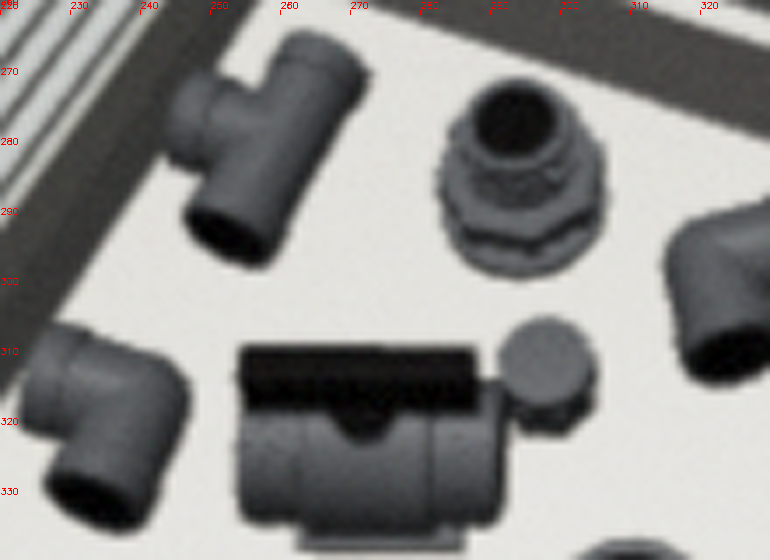

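View pics/t1.png

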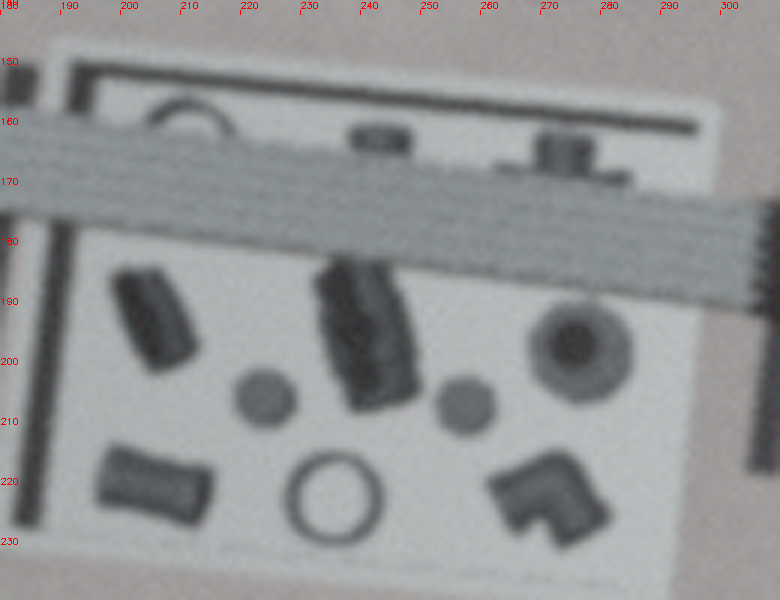

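View pics/s2.png

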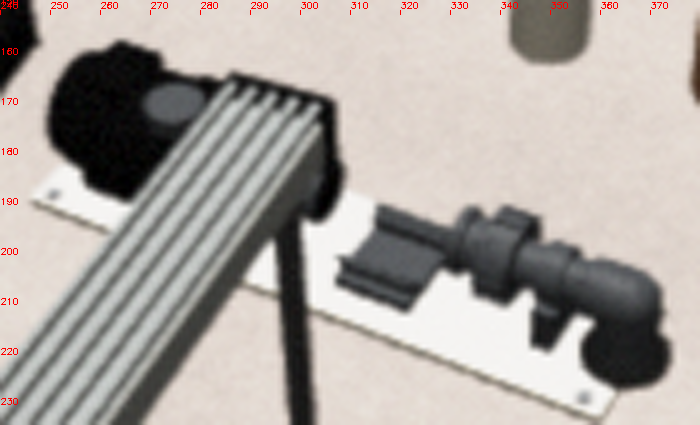

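View pics/t2.png

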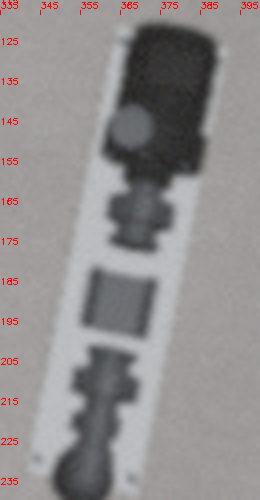

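```bash
cat > h.py <<'E'
import numpy as np, cv2
from cell import env,get_image,calibration
C={n:calibration(n) for n in("side","top")}
def proj(n,P):
    c=C[n];P=np.atleast_2d(P);q=P@c["R"].T+c["t"];q=q@c["mtx"].T;return q[:,:2]/q[:,2:]
def ray(n,u,v):
    c=C[n];d=c["R"].T@np.linalg.inv(c["mtx"])@np.array([u,v,1.]);o=-c["R"].T@c["t"];return o,d
def atz(n,u,v,z):
    o,d=ray(n,u,v);return o+d*(z-o[2])/d[2]
def Rz(a):
    return np.array([[np.cos(a),-np.sin(a),0],[np.sin(a),np.cos(a),0],[0,0,1.]])
def box(x0,x1,y0,y1,z0,z1): return np.array([[x,y,z] for x in(x0,x1) for y in(y0,y1) for z in(z0,z1)])
def cyl(x0,x1,r,zc,n=40):
    t=np.linspace(0,2*np.pi,n,endpoint=False);return np.array([[x,r*np.cos(a),zc+r*np.sin(a)] for x in(x0,x1) for a in t])
lever=box(-.04,.04,-.007,.007,.078,.102)
vparts=[lever,box(-.03,.03,-.018,.018,0,.008),cyl(-.045,.045,.024,.04)]
def place(P,x,y,z,a): return P@Rz(a).T+[x,y,z]
def hull(n,P,k=1,off=(0,0)): 
    q=(proj(n,P)-off+.5)*k-.5
    return cv2.convexHull((q*16).astype(np.float32).reshape(-1,1,2)).round().astype(np.int32)
def overlay(n,im,parts,x,y,w,h,k,fn,col=(0,255,0)):
    c=cv2.resize(im[y:y+h,x:x+w],None,fx=k,fy=k,interpolation=cv2.INTER_CUBIC)
    for P in parts: cv2.polylines(c,[hull(n,P,k,(x,y))],True,col,1,cv2.LINE_AA,4)
    cv2.imwrite(fn,c)
E
python3 - <<'E'
from h import *
for n in C: print(n,-C[n]["R"].T@C[n]["t"])
s=cv2.imread("pics/side0.png");g=s.max(2)
print(g[305:326,250:292])
# dark
m=(g<38)
from scipy import ndimage
l,k=ndimage.label(m);c=l==l[313,270];ys,xs=np.nonzero(c);print(c.sum(),xs.min(),xs.max(),ys.min(),ys.max())
# rough
print(atz("side",271,314,.095),atz("top",237,196,.107))
E
```

```text
side [0.31527446 0.54162199 0.87968824]
top [ 0.40963617 -0.12563536  1.73386887]
[[227 228 227 227 228 228 226 227 227 227 228 226 228 226 228 228 229 226
  228 229 228 228 227 226 228 227 226 227 228 227 228 227 228 227 228 228
  229 227 228 228 227 228]
 [228 228 227 228 227 228 227 227 227 225 227 227 227 227 227 228 229 228
  225 228 226 227 228 226 227 228 227 227 227 228 228 227 227 227 228 227
  227 228 228 228 228 227]
 [226 228 227 227 226 226 226 226 227 226 226 226 224 226 226 226 225 226
  227 225 228 226 227 227 227 226 228 226 227 227 227 226 227 227 227 227
  227 227 228 228 226 222]
 [227 227 226 225 216 211 209 207 208 206 207 208 208 207 207 208 209 208
  209 206 210 211 208 206 209 213 212 211 214 213 214 212 211 214 210 213
  213 215 219 226 225 206]
 [225 227 226 210 147  95  85  87  87  88  86  89  89  86  87  86  86  89
   86  88  88  87  85  85  98 119 121 120 122 123 122 121 119 122 121 121
  124 144 194 225 216 168]
 [227 227 226 193  83  29  24  22  24  20  24  25  27  25  22  24  23  24
   21  20  25  25  25  21  32  37  40  35  36  40  38  35  36  34  37
[... 2047 characters left out ...]
3  36  41  53  91 113 116 117 114 105  90 115 119 112 107
  117 122 118 117  94  51]
 [227 227 214 163 104  95 109 106  95 106 112 111 107  99 104 105 106 106
  105  96  70  60  65  73  87 101 110 107 110 111  95  89 109 116 111 111
  113 114 110 100  87  50]
 [229 226 213 160 103 101 101 100  94  92  97 100  97  92  94 101  98 101
  101  98  96  96  97  97 100 104 104 100 103 105  93  81 105 108 103 102
   96 104 102 102  79  51]
 [228 228 217 172 105  92  90  84  89  94  96  86  79  88  92  94  95  93
   95  94  97  94  97  94  94  96  94  95  98  99  83  74  95  95  97  95
  101  96  96 100  76  46]]
311 255 287 310 322
[0.55906289 0.17072292 0.095     ] [0.55321545 0.17325934 0.107     ]
```

```bash
cat >> h.py <<'E'
def render(n,parts,vals,bg,x,y,w,h,k=8,sig=.6):
    c=np.full((h*k,w*k),bg,np.float32)
    for P,v in zip(parts,vals): cv2.fillPoly(c,[hull(n,P,k,(x,y))],float(v),cv2.LINE_8,4)
    c=cv2.resize(c,(w,h),interpolation=cv2.INTER_AREA)
    return cv2.GaussianBlur(c,(0,0),sig)
E
cat > fitv.py <<'E'
from h import *
from scipy.optimize import minimize
mid=cyl(-.013,.013,.028,.04)
stem=cyl(-.005,.005,.005,.07)
P0=[box(-.03,.03,-.018,.018,0,.008),cyl(-.045,.045,.024,.04),mid,lever]
def fit(n,im,roi,p0,vals,bg,z=.005,mask=None):
    x,y,w,h=roi;g=im.max(2)[y:y+h,x:x+w].astype(np.float32)
    def f(p):
        r=render(n,[place(P,p[0],p[1],z,p[2]) for P in P0],vals,bg,x,y,w,h)
        d=np.clip(r-g,-70,70);
        if mask is not None: d=d[mask[y:y+h,x:x+w]]
        return (d**2).mean()
    best=None
    for a in(-.2,0,.2):
        r=minimize(f,[p0[0],p0[1],p0[2]+a],method="Nelder-Mead",options=dict(initial_simplex=[[p0[0],p0[1],p0[2]+a],[p0[0]+.006,p0[1],p0[2]+a],[p0[0],p0[1]+.006,p0[2]+a],[p0[0],p0[1],p0[2]+a+.1]],xatol=1e-5,fatol=1e-4))
        if best is None or r.fun<best.fun:best=r
    return best
if __name__=="__main__":
    s=cv2.imread("pics/side0.png");t=cv2.imread("pics/top0.png")
    m=np.ones(s.shape[:2],bool);m[:, :]=1;m[305:325,290:310]=0
    r=fit("side",s,(248,303,46,42),[.555,.17,.25],[90,95,105,14],227,mask=m);print(r.x,r.fun)
    ps=r.x
    print(t.max(2)[180:212:2,228:254:2])
    m=np.ones(s.shape[:2],bool)
    for xx in range(640): m[:int(186+(xx-235)*.11),xx]=0
    m[198:,250:]=0
    r=fit("top",t,(228,180,26,32),ps,[70,80,85,45],190,mask=m);print(r.x,r.fun)
    for nme,p in(("a",ps),("b",r.x)):
        pp=[place(P,p[0],p[1],.005,p[2]) for P in P0]
        overlay("side",s,pp,245,300,60,45,10,f"pics/ov_s{nme}.png")
        overlay("top",t,pp,220,175,40,40,10,f"pics/ov_t{nme}.png")
E
python3 fitv.py; python3 -c "
import cv2,numpy as np
a=[cv2.imread(f'pics/ov_{x}.png') for x in('sa','ta')]
a=[cv2.copyMakeBorder(i,0,450-i.shape[0],0,0,0) for i in a]
cv2.imwrite('pics/ov1.png',cv2.resize(np.hstack(a),None,fx=.8,fy=.8))"
```

```text
[0.55873787 0.1708007  0.29268616] 596.835693359375
[[132 134 141 144 145 141 145 145 151 144 144 144 143]
 [149 143 136 123 103 108 127 129 131 133 137 143 144]
 [180 180 168 115  63  76  90  82  91 135 136 130 125]
 [182 177 123  69  57  67  92  80  87 157 182 177 171]
 [179 175 127  64  58  62  85  85  78 125 179 181 181]
 [183 181 154  80  56  53  77  89  84  87 165 182 183]
 [182 179 156  86  62  55  62  77  83  75 143 182 186]
 [179 182 158  84  61  57  57  64  80  71 122 179 183]
 [181 181 167 104  67  56  60  71  86  74  99 174 180]
 [183 182 178 123  75  62  55  78  86  76  86 162 179]
 [182 180 180 146  83  66  57  66  78  76  87 166 184]
 [168 180 184 162 102  62  54  62  81  81  85 153 182]
 [122 175 182 180 146  80  58  66  86  80  74 137 170]
 [ 99 169 179 182 160  92  74  87  80  86 114 161 149]
 [110 170 180 182 176 135 113 123 153 165 181 183 155]
 [161 182 179 180 182 182 179 180 186 183 183 185 168]]
[0.56155643 0.17060093 0.29287035] 188.3359832763672
```

View pics/ov1.png

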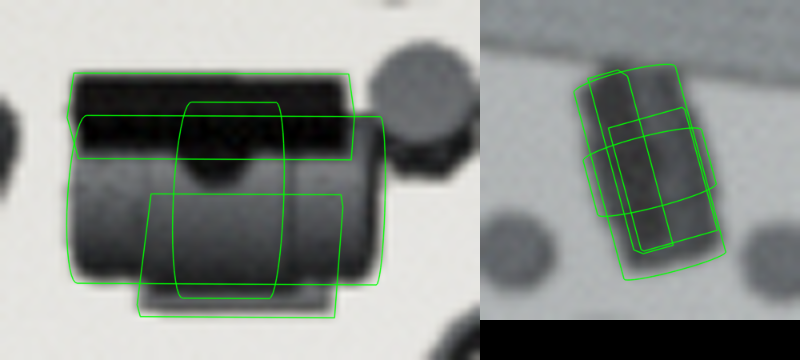

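```bash
python3 - <<'E'
from h import *
t=cv2.imread("pics/top0.png");s=cv2.imread("pics/side0.png")
# lamp near edge from top
for u in(200,225,245,270,290):
    print(u,t.max(2)[172:195,u])
for p in((180,175.5),(238,182.7),(305,190)): print(p,atz("top",*p,.29),atz("top",*p,.329))
x,y,w,h=125,160,190,230
c=cv2.resize(s[y:y+h,x:x+w],None,fx=2.6,fy=2.6,interpolation=2)
cv2.imwrite("pics/lamp_s.png",c)
E
```

```text
200 [141 142 150 146 136 127 137 158 173 176 180 168 139 100  67  55  58  63
  70  82  95 109 124]
225 [141 143 149 148 144 146 147 143 135 137 163 177 181 181 179 179 184 179
 181 181 180 179 183]
245 [143 147 146 144 143 145 145 145 146 145 132 116 117 123 122 108  93  82
  73  72  74  76  78]
270 [143 148 140 140 144 145 140 145 148 143 144 147 142 132 124 141 165 184
 180 171 153 135 120]
290 [156 144 145 149 146 141 148 147 147 145 153 146 145 144 148 147 135 132
 156 184 187 189 187]
(180, 175.5) [0.59982807 0.32303097 0.29      ] [0.59469084 0.31091215 0.329     ]
(238, 182.7) [0.57957654 0.137826   0.29      ] [0.57498632 0.13070971 0.329     ]
(305, 190) [ 0.55947603 -0.07565326  0.29      ] [ 0.55542875 -0.07700332  0.329     ]
```

View pics/lamp_s.png

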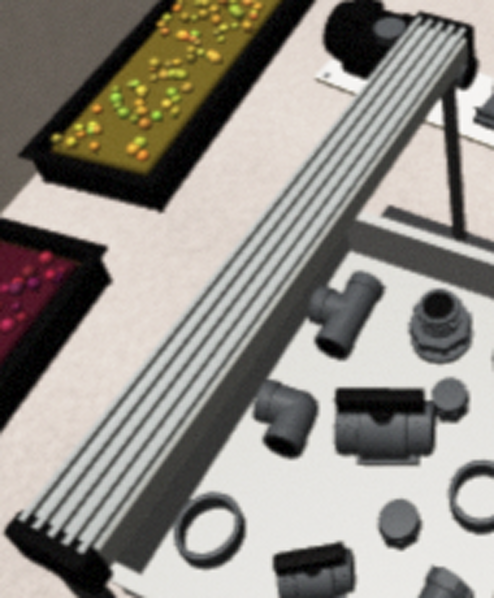

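```bash
python3 - <<'E'
from h import *
def T(cx,cy): return (335+(cx+.5)/4-.5,115+(cy+.5)/4-.5)
a=atz("top",*T(112,348),.07);b=atz("top",*T(136,252),.07);print("ends",a,b,(a+b)/2,np.linalg.norm(a-b),np.arctan2(b[1]-a[1],b[0]-a[0]))
for z in(.02,.037):
    q=np.array([atz("top",*T(*p),z) for p in((92,268),(157,280),(147,338),(83,326))]);print(q.mean(0),np.linalg.norm(q[0]-q[3]),np.linalg.norm(q[0]-q[1]),np.arctan2(*(q[0]+q[1]-q[2]-q[3])[1::-1]))
def S(cx,cy): return (240+(cx+.5)/5-.5,150+(cy+.5)/5-.5)
# lamp lower near edge from side
for p in((169,379),(239,280),(306,191)): print("lamp",atz("side",*p,.29))
for n,u,v,z in(("top",445,200,.17),("top",437,241,.095),("top",257,207,.03),("top",223.5,206,.03),("top",205,193,.07),("top",237,222,.029)): print(u,v,atz(n,u,v,z))
s=cv2.imread("pics/side0.png");t=cv2.imread("pics/top0.png")
x,y,w,h=300,180,80,60;cv2.imwrite("pics/s3.png",cv2.resize(s[y:y+h,x:x+w],None,fx=10,fy=10,interpolation=2))
x,y,w,h=345,165,45,58;cv2.imwrite("pics/t3.png",cv2.resize(t[y:y+h,x:x+w],None,fx=10,fy=10,interpolation=2))
E
```

```text
ends [ 0.54278836 -0.27943092  0.07      ] [ 0.63156781 -0.30091569  0.07      ] [ 0.58717809 -0.2901733   0.07      ] 0.09134213757696591 -0.2374366933014128
[ 0.589534   -0.29109427  0.02      ] 0.05576807651093155 0.06240374182264963 -0.15530530601505624
[ 0.58774958 -0.28945307  0.037     ] 0.055214908579008 0.06178475420521653 -0.155305306015056
lamp [0.60745663 0.40988149 0.29      ]
lamp [0.58359205 0.21609304 0.29      ]
lamp [ 0.54132074 -0.05448053  0.29      ]
445 200 [ 0.54467009 -0.55363795  0.17      ]
437 241 [ 0.40362086 -0.54399001  0.095     ]
257 207 [0.51989555 0.11144123 0.03      ]
223.5 206 [0.52175708 0.23657385 0.03      ]
205 193 [0.56572096 0.29730157 0.07      ]
237 222 [0.46287094 0.18446256 0.029     ]
```

View pics/s3.png

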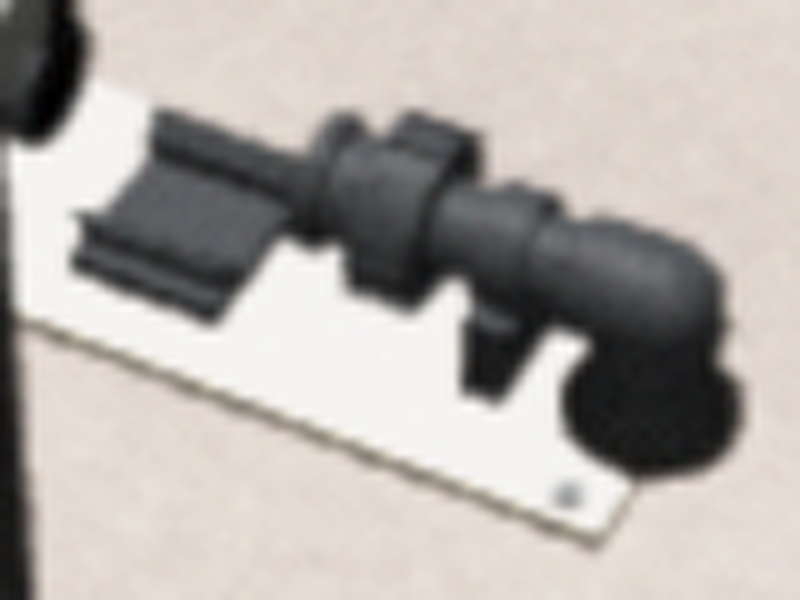

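View pics/t3.png

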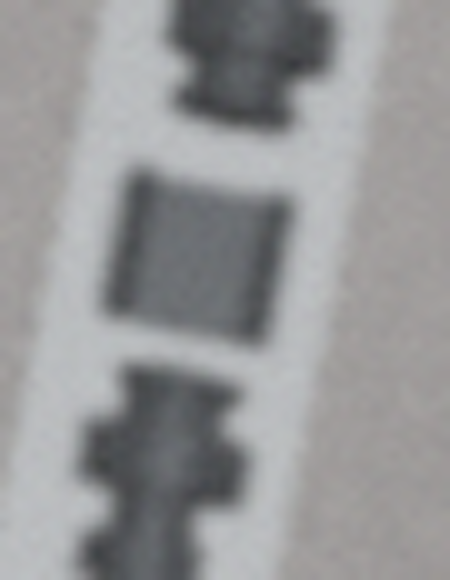

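```bash
python3 - <<'E'
from h import *
t=cv2.imread("pics/top0.png");g=t.max(2).astype(float);s=t.max(2)
# board is grey/white with equal channels; table is beige: use blue channel
b=cv2.GaussianBlur(t[:,:,0].astype(float),(0,0),.7)
print(b[190,335:400].astype(int)); 
L=[];Rr=[]
for v in range(130,232):
    row=b[v]; d=np.diff(row)
    c0=362-(v-190)*.2
    for side,lst in(((-1),L),(1,Rr)):
        c=c0+side*15*1.0
        lo,hi=int(c-6),int(c+6)
        seg=d[lo:hi]*(-side); k=seg.argmax()
        if seg[k]>8 and 0<k<len(seg)-1:
            a0,a1,a2=seg[k-1:k+2]; lst.append((lo+k+.5+.5*(a0-a2)/(a0-2*a1+a2),v))
for l in(L,Rr):
    l=np.array(l);W=np.array([atz("top",u,v,.004) for u,v in l])
    p=np.polyfit(W[:,0],W[:,1],1)
    for _ in range(5):
        r=abs(W[:,1]-np.polyval(p,W[:,0]));k=r<.003;p=np.polyfit(W[k,0],W[k,1],1)
    print(k.sum(),len(k),p,np.arctan(p[0]),np.polyval(p,.588))
E
```

```text
[157 157 156 155 156 158 159 158 156 156 156 156 155 157 166 178 187 189
 188 179 154 120  94  90 101 111 115 116 115 116 115 114 113 112 106  97
  91 105 138 169 185 189 187 179 168 160 158 157 156 156 155 155 154 155
 154 154 155 155 153 154 154 155 155 155 155]
91 91 [-0.19152627 -0.12283649] -0.18923462716558392 -0.23545394159294836
71 71 [-0.19613453 -0.22967341] -0.1936760181859547 -0.3450005119566272
```

```bash
python3 - <<'E'
from h import *
s=cv2.imread("pics/side0.png");t=cv2.imread("pics/top0.png")
X=(.588,-.290,0,-.191)
parts=[box(-.028,.028,-.0205,.0205,.02,.02),box(-.028,.028,-.03,.03,.037,.037),cyl(-.0481,-.048,.024,.06),cyl(.048,.0481,.024,.06),cyl(-.190,.19,.00001,.06)]
P=[place(p,*X) for p in parts]
overlay("side",s,P,300,180,80,60,10,"pics/os.png");overlay("top",t,P,345,165,45,58,10,"pics/ot.png")
E
```

```text
(no output)
```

View pics/os.png

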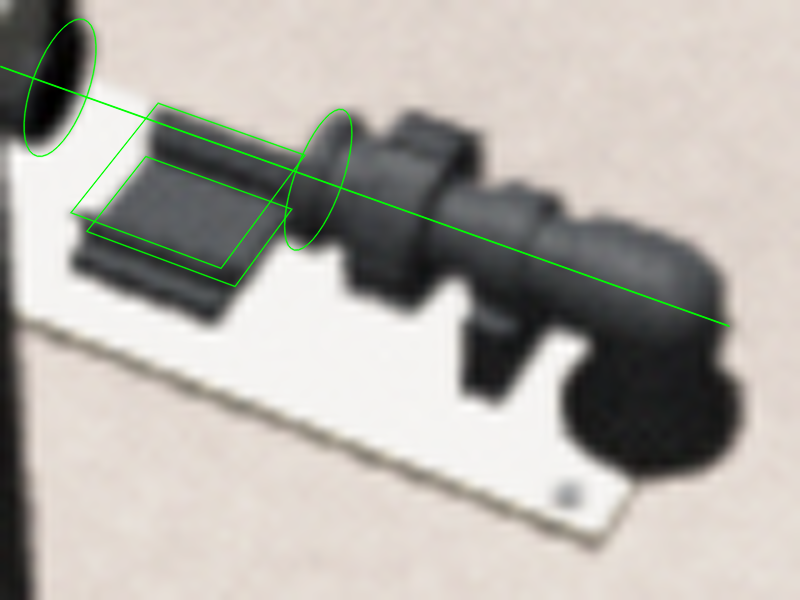

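View pics/ot.png

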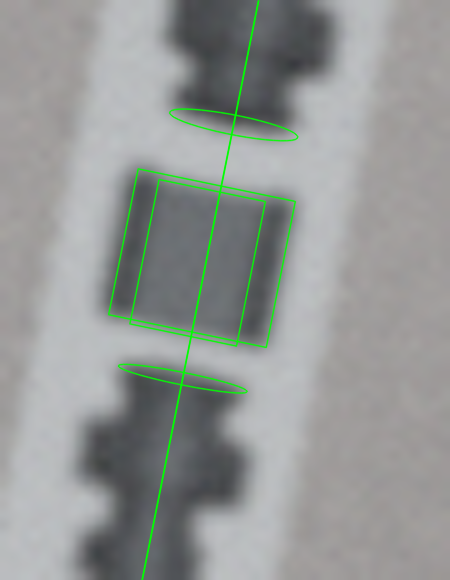

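```bash
cat > plan.py <<'E'
from h import *
from scipy.spatial.transform import Rotation as Ro
def tool(psi,th):
    z=np.array([np.sin(th)*np.cos(psi),np.sin(th)*np.sin(psi),-np.cos(th)]);x=np.array([np.sin(psi),-np.cos(psi),0]);return np.c_[x,np.cross(z,x),z]
def plan(P,R,way,smax=55,amax=.16):
    """way: list of (pos,Rot); prints rows"""
    i=0
    for p,Rt in way:
        p=np.array(p);rv=Ro.from_matrix(R.T@Rt).as_rotvec()
        n=max(1,int(np.ceil(max(np.linalg.norm(p-P)*1000/smax,np.linalg.norm(rv)/amax))))
        for k in range(n):
            d=R.T@(p-P)/n*1000
            print(i,np.round(np.r_[d,],1).tolist(),np.round(rv/n,3).tolist(), np.round(P+(p-P)/n*1,3) if 0 else "")
            # advance
            i+=1
            P2=P+(p-P)/(n-k)/1.0 if 0 else None
            Rn=R@Ro.from_rotvec(rv/n).as_matrix()
            P=P+R@(d/1000)
            # recompute remaining
            R=Rn
            if k<n-1:
                # keep n constant spacing
                rem=n-k-1
                # d for next uses (p-P)/rem
                n_=rem
                d=R.T@(p-P)/rem*1000
        P=p;R=Rt
def rows(way,smax=55,amax=.16,P=None,R=None):
    o=env.get_obs()
    P=o["position"] if P is None else P;R=o["ee_rot"] if R is None else R
    for p,Rt in way:
        p=np.array(p);rv=Ro.from_matrix(R.T@Rt).as_rotvec()
        n=max(1,int(np.ceil(max(np.linalg.norm(p-P)*1000/smax,np.linalg.norm(rv)/amax))))
        step=(p-P)/n
        for k in range(n):
            print(np.round(np.r_[R.T@step*1000,rv/n],3).tolist());P=P+step;R=R@Ro.from_rotvec(rv/n).as_matrix()
        print("--",P.round(3))
V=np.array([.5601,.1707,.005]);psi=.293;th=np.radians(32)
RG=tool(psi,th)
G=V+[0,0,.094]+.019*RG[:,2]
E
python3 - <<'E'
from plan import *
print(G,RG)
A=G-.16*RG[:,2]
o=env.get_obs();R0=o["ee_rot"]
Rm=tool(-.1,0)
rows([([.28,-.50,.30],R0),([.40,-.25,.30],Rm),([.42,.0,.28],Rm),(A,RG)])
E
```

```text
[0.56973937 0.17360803 0.08288709] [[ 0.28882567 -0.81190573  0.50733501]
 [-0.95738171 -0.24493806  0.15305428]
 [ 0.         -0.52991926 -0.8480481 ]]
[-26.059, -14.457, -23.153, 0.0, 0.0, 0.0]
[-26.059, -14.457, -23.153, 0.0, 0.0, 0.0]
[-26.059, -14.457, -23.153, 0.0, 0.0, 0.0]
-- [ 0.28 -0.5   0.3 ]
[-29.368, -35.688, 0.043, 0.0, 0.0, 0.089]
[-32.427, -32.933, 0.038, 0.0, 0.0, 0.089]
[-35.23, -29.916, 0.033, 0.0, 0.0, 0.089]
[-37.753, -26.662, 0.026, 0.0, 0.0, 0.089]
[-39.976, -23.196, 0.018, 0.0, 0.0, 0.089]
[-41.882, -19.546, 0.009, 0.0, 0.0, 0.089]
-- [ 0.4  -0.25  0.3 ]
[-50.15, 1.012, 4.0, 0.0, -0.0, -0.0]
[-50.15, 1.012, 4.0, 0.0, -0.0, -0.0]
[-50.15, 1.012, 4.0, 0.0, -0.0, -0.0]
[-50.15, 1.012, 4.0, 0.0, -0.0, -0.0]
[-50.15, 1.012, 4.0, 0.0, -0.0, -0.0]
-- [ 0.42 -0.    0.28]
[-31.044, -10.667, 12.285, 0.11, -0.022, -0.077]
[-29.902, -11.542, 14.181, 0.11, -0.022, -0.077]
[-28.662, -12.113, 16.131, 0.11, -0.022, -0.077]
[-27.348, -12.37, 18.098, 0.11, -0.022, -0.077]
[-25.982, -12.308, 20.046, 0.11, -0.022, -0.077]
-- [0.489 0.149 0.219]
```

step_arm(
  commands=[
    [85, -26, -14, -23, 0, 0, 0],
    [85, -26, -14, -23, 0, 0, 0],
    [85, -26, -14, -23, 0, 0, 0],
    [85, -29, -36, 0, 0, 0, 0.089],
    [85, -32, -33, 0, 0, 0, 0.089],
    [85, -35, -30, 0, 0, 0, 0.089],
    [85, -38, -27, 0, 0, 0, 0.089],
    [85, -40, -23, 0, 0, 0, 0.089],
  ],
)

```text
t: 1.1
position: [0.3807, -0.2866, 0.2986]
ee_rot: [[-0.033, -0.999, -0.005], [-0.999, 0.033, 0.006], [-0.006, 0.005, -1.0]]
wrist_force: [0.3, -0.6, 1.0]
width: 0.085
```

Tracking is good; continue.

step_arm(
  commands=[
    [85, -42, -20, 0, 0, 0, 0.08],
    [85, -50, 0, 4, 0, 0, 0],
    [85, -50, 0, 4, 0, 0, 0],
    [85, -50, 0, 4, 0, 0, 0],
    [85, -50, 0, 4, 0, 0, 0],
    [85, -50, 0, 4, 0, 0, 0],
    [85, 0, 0, 0, 0, 0, 0],
  ],
)

```text
t: 1.98
position: [0.4311, 0.0165, 0.2786]
ee_rot: [[-0.109, -0.994, -0.005], [-0.994, 0.109, 0.006], [-0.006, 0.006, -1.0]]
wrist_force: [0.5, -0.9, 0.0]
width: 0.0853
```

```bash
python3 - <<'E'
from plan import *
print(env.get_obs()["joint_positions"].round(1))
rows([(G-.16*RG[:,2],RG)],smax=45,amax=.13)
cv2.imwrite("pics/side2.png",get_image("side"))
E
```

```text
[  18.7    4.   -25.9  116.     1.6   60.6 -104.2]
[-22.963, -7.168, 10.097, 0.093, -0.018, -0.066]
[-22.288, -7.669, 11.184, 0.093, -0.018, -0.066]
[-21.565, -8.022, 12.298, 0.093, -0.018, -0.066]
[-20.804, -8.222, 13.425, 0.093, -0.018, -0.066]
[-20.015, -8.268, 14.549, 0.093, -0.018, -0.066]
[-19.208, -8.157, 15.656, 0.093, -0.018, -0.066]
-- [0.489 0.149 0.219]
```

View pics/side2.png

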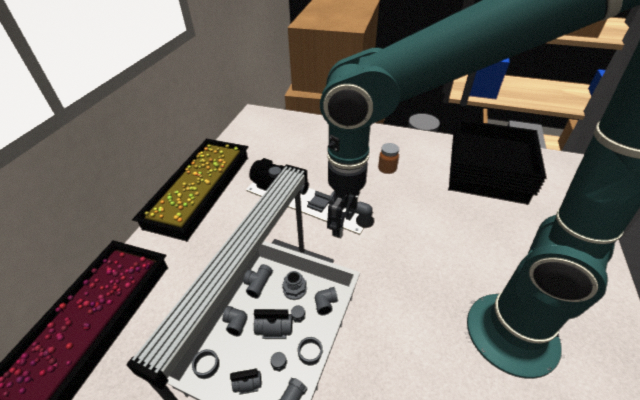

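step_arm(
  commands=[
    [85, -23, -7, 10, 0.093, -0.018, -0.066],
    [85, -22, -8, 11, 0.093, -0.018, -0.066],
    [85, -22, -8, 12, 0.093, -0.018, -0.066],
    [85, -21, -8, 13, 0.093, -0.018, -0.066],
    [85, -20, -8, 15, 0.093, -0.018, -0.066],
    [85, -19, -8, 16, 0.093, -0.018, -0.066],
    [85, 0, 0, 0, 0, 0, 0],
  ],
)

```text
t: 2.9
position: [0.4921, 0.139, 0.217]
ee_rot: [[0.284, -0.803, 0.524], [-0.959, -0.242, 0.149], [0.007, -0.545, -0.839]]
wrist_force: [-0.3, 0.1, -0.0]
width: 0.085
```

```bash
python3 - <<'E'
from plan import *
print(env.get_obs()["joint_positions"].round(1))
rows([(G-.08*RG[:,2],RG),(G,RG)],smax=27,amax=.13)
cv2.imwrite("pics/side3.png",get_image("side"))
cv2.imwrite("pics/top3.png",get_image("top")[120:280,160:340].repeat(4,0).repeat(4,1))
E
```

```text
[   7.3    3.9  -29.   133.7   25.7   11.1 -118.4]
[-3.781, 0.306, 26.113, -0.006, -0.003, -0.0]
[-3.705, 0.153, 26.125, -0.006, -0.003, -0.0]
[-3.628, 0.0, 26.136, -0.006, -0.003, -0.0]
-- [0.529 0.161 0.151]
[0.0, 0.0, 26.667, 0.0, -0.0, -0.0]
[0.0, 0.0, 26.667, 0.0, -0.0, -0.0]
[0.0, 0.0, 26.667, 0.0, -0.0, -0.0]
-- [0.57  0.174 0.083]
```

View pics/side3.png

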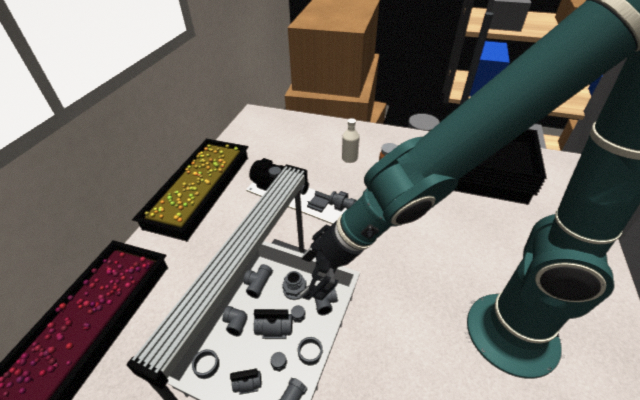

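View pics/top3.png

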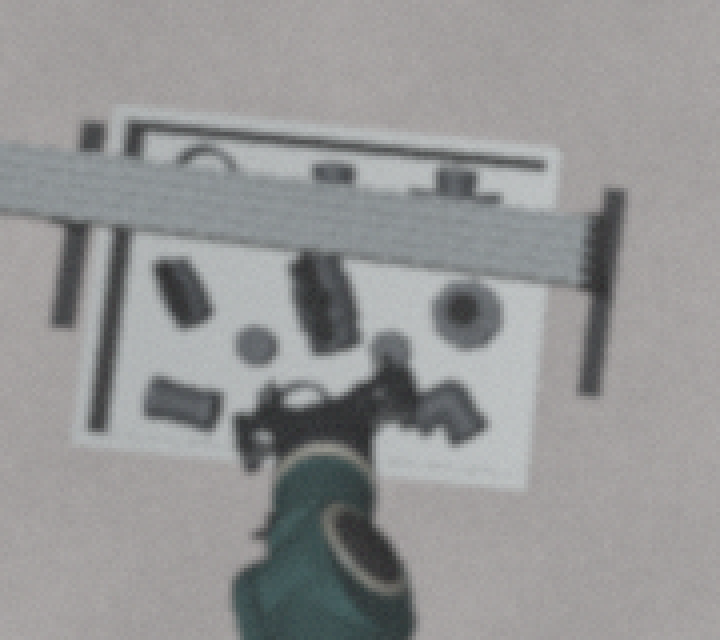

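step_arm(
  commands=[
    [85, -4, 0, 26, -0.006, -0.003, 0],
    [85, -4, 0, 26, -0.006, -0.003, 0],
    [85, -4, 0, 26, -0.006, -0.003, 0],
    [85, 0, 0, 0, 0, 0, 0],
  ],
)

```text
t: 3.5
position: [0.5353, 0.1531, 0.162]
ee_rot: [[0.268, -0.811, 0.519], [-0.963, -0.228, 0.141], [0.005, -0.538, -0.843]]
wrist_force: [-0.7, -0.5, -0.1]
width: 0.0851
```

```bash
python3 - <<'E'
from plan import *
print(env.get_obs()["joint_positions"].round(1))
rows([(G,RG)],smax=21,amax=.13)
E
```

```text
[  -2.6   14.5  -20.6  131.1   71.7    8.7 -164.5]
[-2.169, 1.989, 17.493, -0.002, -0.003, -0.003]
[-2.122, 1.949, 17.504, -0.002, -0.003, -0.003]
[-2.074, 1.91, 17.514, -0.002, -0.003, -0.003]
[-2.027, 1.87, 17.523, -0.002, -0.003, -0.003]
[-1.979, 1.831, 17.533, -0.002, -0.003, -0.003]
-- [0.57  0.174 0.083]
```

step_arm(
  commands=[
    [85, 0, 0, -15, -0.05, 0, 0],
    [85, 0, 0, -15, -0.05, 0, 0],
    [85, 0, 0, -10, -0.04, 0, 0],
    [85, 0, 0, 0, 0, 0, 0],
  ],
)

```text
t: 4.0
position: [0.5198, 0.1442, 0.1966]
ee_rot: [[0.258, -0.87, 0.421], [-0.966, -0.237, 0.104], [0.009, -0.433, -0.901]]
wrist_force: [-0.3, 0.2, 0.3]
width: 0.0849
```

```bash
python3 - <<'E'
from plan import *
print(env.get_obs()["joint_positions"].round(1))
RG=tool(psi,np.radians(24));G=V+[0,0,.094]+.019*RG[:,2]
rows([(G-.1*RG[:,2],RG)],smax=21,amax=.13)
E
```

```text
[  17.2   13.   -41.5  125.8   33.5   21.9 -125.3]
[-7.176, -0.714, 13.367, -0.014, -0.011, -0.012]
[-7.022, -0.996, 13.431, -0.014, -0.011, -0.012]
-- [0.529 0.161 0.173]
```

step_arm(
  commands=[
    [85, -7, -1, 13, -0.014, -0.011, -0.012],
    [85, -7, -1, 14, -0.014, -0.011, -0.012],
    [85, 0, 0, 20, 0, 0, 0],
    [85, 0, 0, 0, 0, 0, 0],
  ],
)

```text
t: 4.5
position: [0.5367, 0.164, 0.1502]
ee_rot: [[0.29, -0.876, 0.385], [-0.957, -0.265, 0.118], [-0.001, -0.403, -0.915]]
wrist_force: [0.0, 0.3, 0.6]
width: 0.0849
```

```bash
python3 - <<'E'
from plan import *
print(env.get_obs()["joint_positions"].round(1))
RG=tool(psi,np.radians(24));G=V+[0,0,.094]+.019*RG[:,2]
rows([(G-.04*RG[:,2],RG)],smax=21,amax=.13)
E
```

```text
[   9.4   19.9  -35.3  124.1   42.    20.  -132.4]
[0.18, -0.766, 17.849, 0.002, 0.001, 0.001]
[0.167, -0.729, 17.851, 0.002, 0.001, 0.001]
-- [0.552 0.168 0.118]
```

step_arm(
  commands=[
    [85, 0, -1, 18, 0.002, 0.001, 0.001],
    [85, 0, -1, 18, 0.002, 0.001, 0.001],
    [85, 0, 0, 0, 0, 0, 0],
  ],
)

```text
t: 4.88
position: [0.5516, 0.1711, 0.1161]
ee_rot: [[0.292, -0.875, 0.386], [-0.956, -0.267, 0.118], [-0.0, -0.404, -0.915]]
wrist_force: [-0.5, 0.2, -0.0]
width: 0.0847
```

```bash
python3 - <<'E'
from plan import *
print(env.get_obs()["joint_positions"].round(1))
RG=tool(psi,np.radians(24));G=V+[0,0,.094]+.019*RG[:,2];print(G)
rows([(G,RG)],smax=14,amax=.13)
a=get_image("side")[220:360,200:360];b=get_image("top")[140:240,190:290]
cv2.imwrite("pics/g1.png",np.hstack([cv2.resize(a,(480,420),interpolation=2),cv2.resize(b,(300,300),interpolation=2) if 0 else cv2.resize(b,(320,420),interpolation=2)]))
E
```

```text
[   2.4   23.8  -28.   123.6   49.8   16.6 -140.1]
[0.56749864 0.17293204 0.08164264]
[0.973, -0.151, 12.628, 0.001, 0.001, 0.001]
[0.966, -0.14, 12.628, 0.001, 0.001, 0.001]
[0.96, -0.128, 12.629, 0.001, 0.001, 0.001]
-- [0.567 0.173 0.082]
```

View pics/g1.png

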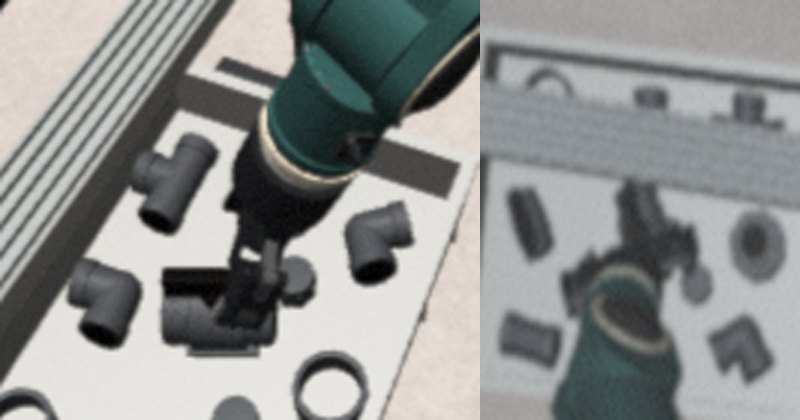

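step_arm(
  commands=[
    [85, 1, 0, 13, 0.001, 0.001, 0.001],
    [85, 1, 0, 13, 0.001, 0.001, 0.001],
    [85, 1, 0, 10, 0, 0, 0],
    [85, 0, 0, 0, 0, 0, 0],
  ],
)

```text
t: 5.48
position: [0.568, 0.173, 0.087]
ee_rot: [[0.289, -0.872, 0.394], [-0.957, -0.264, 0.119], [0.001, -0.412, -0.911]]
wrist_force: [-0.4, -0.1, -0.6]
width: 0.0847
```

```bash
python3 - <<'E'
from plan import *
print(env.get_obs()["joint_positions"].round(1))
RG=tool(psi,np.radians(24));G=V+[0,0,.094]+.019*RG[:,2];print(G)
rows([(G,RG)],smax=14,amax=.13)
a=get_image("side")[220:360,200:360];b=get_image("top")[140:240,190:290]
cv2.imwrite("pics/g2.png",np.hstack([cv2.resize(a,(480,420),interpolation=2),cv2.resize(b,(320,420),interpolation=2)]))
E
```

```text
[  -3.6   27.   -20.7  122.9   57.1   12.7 -147.6]
[0.56749864 0.17293204 0.08164264]
[-0.129, 2.702, 4.696, -0.006, -0.0, 0.001]
-- [0.567 0.173 0.082]
```

View pics/g2.png

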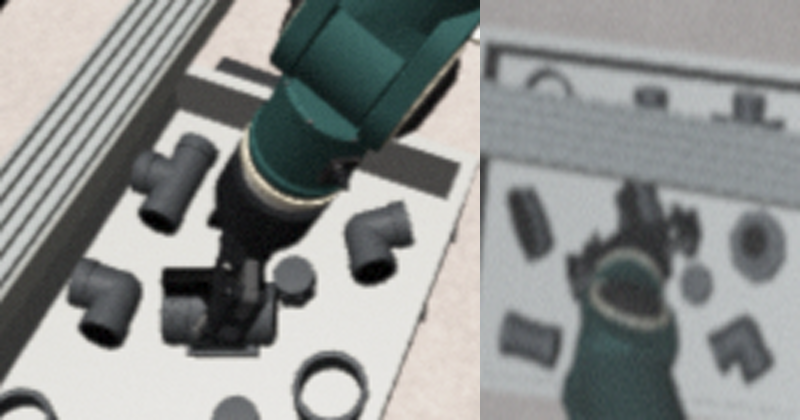

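step_arm(
  commands=[
    [85, 0, 3, 5, -0.005, 0, 0],
    [40, 0, 0, 0, 0, 0, 0],
    [20, 0, 0, 0, 0, 0, 0],
    [0, 0, 0, 0, 0, 0, 0],
    [0, 0, 0, 0, 0, 0, 0],
    [0, 0, 0, 0, 0, 0, 0],
  ],
)

```text
t: 6.32
position: [0.5674, 0.1734, 0.0827]
ee_rot: [[0.29, -0.873, 0.392], [-0.957, -0.265, 0.119], [0.0, -0.409, -0.912]]
wrist_force: [-1.6, -0.8, 0.3]
width: 0.0168
```

```bash
python3 - <<'E'
from plan import *
o=env.get_obs();print(o["joint_positions"].round(1),o["wrist_force"],o["wrist_torque"],o["width"])
a=get_image("side")[220:360,200:360];b=get_image("top")[140:240,190:290]
cv2.imwrite("pics/g3.png",np.hstack([cv2.resize(a,(480,420),interpolation=2),cv2.resize(b,(320,420),interpolation=2)]))
E
```

```text
[  -4.2   27.4  -20.1  122.9   57.9   12.4 -148.4] [-1.64397298 -0.75350845  0.26251353] [-0.23012533  0.60048089 -0.05013642] 0.01679185173354198
```

View pics/g3.png

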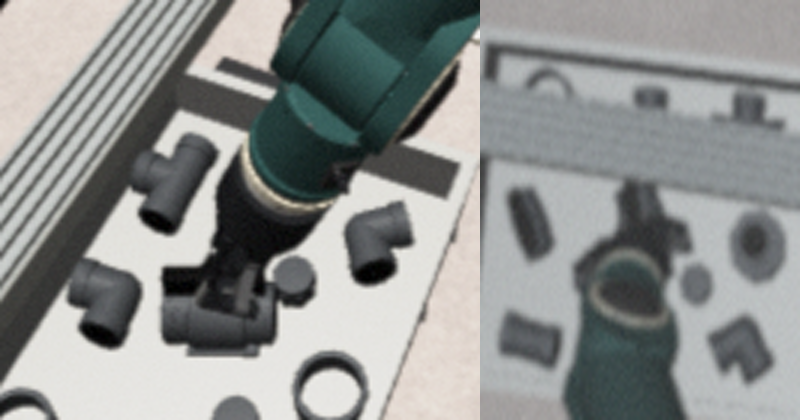

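step_arm(
  commands=[
    [0, 0, 0, 0, 0, 0, 0],
    [0, 0, 0, 0, 0, 0, 0],
  ],
)

```text
t: 6.68
position: [0.5674, 0.1734, 0.0827]
ee_rot: [[0.29, -0.873, 0.392], [-0.957, -0.265, 0.119], [-0.0, -0.409, -0.912]]
wrist_force: [-2.3, 0.3, 1.8]
width: 0.017
```

step_arm(
  commands=[
    [0, 0, -3, -6, 0, 0, 0],
    [0, 0, -5, -11, 0, 0, 0],
    [0, 0, -5, -11, 0, 0, 0],
    [0, 0, 0, -17, 0, 0, 0],
    [0, 0, 0, -17, 0, 0, 0],
    [0, 0, 0, -17, 0, 0, 0],
    [0, 0, 0, 0, 0, 0, 0],
  ],
)

```text
t: 7.55
position: [0.5436, 0.1638, 0.1587]
ee_rot: [[0.287, -0.879, 0.381], [-0.958, -0.264, 0.113], [0.001, -0.397, -0.918]]
wrist_force: [0.2, -0.1, -3.6]
width: 0.0168
```

```bash
python3 - <<'E'
from plan import *
o=env.get_obs();print(o["joint_positions"].round(1),o["wrist_force"],o["wrist_torque"],o["width"])
a=get_image("side")[220:360,200:360];b=get_image("top")[140:240,190:290]
cv2.imwrite("pics/g4.png",np.hstack([cv2.resize(a,(480,420),interpolation=2),cv2.resize(b,(320,420),interpolation=2)]))
E
```

```text
[  11.7   20.2  -37.8  122.6   40.9   22.3 -130.8] [ 0.2098198  -0.1360485  -3.60776488] [-0.22945733  0.66269769 -0.01730233] 0.016826047316133342
```

View pics/g4.png

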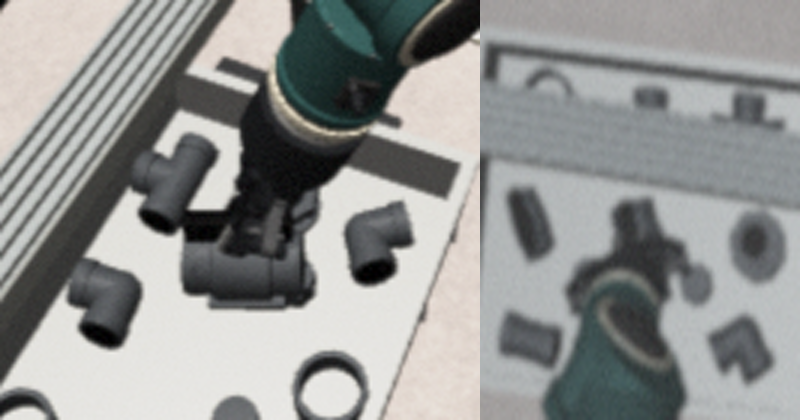

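```bash
cat >> plan.py <<'E'
Pg=np.array([.5674,.1734,.0827]);Rg=np.array([[.29,-.873,.392],[-.957,-.265,.119],[0,-.409,-.912]]);Rg=Ro.from_matrix(Rg).as_matrix()
S=np.array([.5867,-.290,.02]);psS=-.191;psG=.294
def place_pose(S=S,psS=psS):
    Q=Rz(psS-psG);return S+Q@(Pg-V),Q@Rg
E
python3 - <<'E'
from plan import *
Pp,Rp=place_pose();print(Pp,Rp)
o=env.get_obs();R=o["ee_rot"]
B=o["position"]-.06*R[:,2]
rows([(B,R),([.46,.08,.24],Rz(-.1)@Rg),([.46,-.2,.24],Rp),(Pp+[-.0,0,.11],Rp)],smax=40,amax=.1)
E
```

```text
[ 0.59441689 -0.2910147   0.0977    ] [[-1.89374859e-01 -8.95839474e-01  4.02005969e-01]
 [-9.81904865e-01  1.72777348e-01 -7.75295111e-02]
 [-3.52874946e-06 -4.09413757e-01 -9.12348823e-01]]
[-0.0, 0.0, -30.0, 0.0, 0.0, 0.0]
[-0.0, 0.0, -30.0, 0.0, 0.0, 0.0]
-- [0.521 0.157 0.213]
[18.768, 20.954, -18.912, 0.005, 0.013, 0.03]
[19.614, 20.292, -18.775, 0.005, 0.013, 0.03]
[20.438, 19.606, -18.624, 0.005, 0.013, 0.03]
-- [0.46 0.08 0.24]
[39.246, 7.052, -3.165, 0.0, 0.023, 0.05]
[39.612, 5.073, -2.277, 0.0, 0.023, 0.05]
[39.857, 3.079, -1.382, 0.0, 0.023, 0.05]
[39.983, 1.075, -0.483, 0.0, 0.023, 0.05]
[39.987, -0.931, 0.418, 0.0, 0.023, 0.05]
[39.87, -2.936, 1.317, 0.0, 0.023, 0.05]
[39.633, -4.931, 2.213, 0.0, 0.023, 0.05]
-- [ 0.46 -0.2   0.24]
[12.783, -24.583, 18.112, 0.0, 0.0, 0.0]
[12.783, -24.583, 18.112, 0.0, 0.0, 0.0]
[12.783, -24.583, 18.112, 0.0, 0.0, 0.0]
[12.783, -24.583, 18.112, 0.0, 0.0, 0.0]
[12.783, -24.583, 18.112, 0.0, 0.0, 0.0]
-- [ 0.594 -0.291  0.208]
```

step_arm(
  commands=[
    [0, 0, 0, -30, 0, 0, 0],
    [0, 0, 0, -30, 0, 0, 0],
    [0, 19, 21, -19, 0.005, 0.013, 0.03],
    [0, 20, 20, -19, 0.005, 0.013, 0.03],
    [0, 20, 20, -19, 0.005, 0.013, 0.03],
    [0, 0, 0, 0, 0, 0, 0],
  ],
)

```text
t: 8.4
position: [0.4554, 0.0768, 0.2375]
ee_rot: [[0.189, -0.9, 0.392], [-0.982, -0.173, 0.076], [-0.001, -0.399, -0.917]]
wrist_force: [0.4, 0.3, -4.4]
width: 0.0166
```

```bash
python3 - <<'E'
from plan import *
o=env.get_obs();print(o["joint_positions"].round(1),o["width"])
Pp,Rp=place_pose()
rows([([.46,-.2,.24],Rp),(Pp+[-.0,0,.11],Rp)],smax=40,amax=.1)
E
```

```text
[ 4.440e+01 -6.000e-01 -5.660e+01  1.301e+02  1.000e-01  2.670e+01
 -9.150e+01] 0.016637337651397868
[38.952, 6.106, -3.09, 0.002, 0.022, 0.05]
[39.266, 4.158, -2.233, 0.002, 0.022, 0.05]
[39.464, 2.199, -1.367, 0.002, 0.022, 0.05]
[39.545, 0.235, -0.495, 0.002, 0.022, 0.05]
[39.509, -1.73, 0.38, 0.002, 0.022, 0.05]
[39.356, -3.688, 1.256, 0.002, 0.022, 0.05]
[39.087, -5.635, 2.131, 0.002, 0.022, 0.05]
-- [ 0.46 -0.2   0.24]
[12.783, -24.583, 18.112, 0.0, -0.0, -0.0]
[12.783, -24.583, 18.112, 0.0, -0.0, -0.0]
[12.783, -24.583, 18.112, 0.0, -0.0, -0.0]
[12.783, -24.583, 18.112, 0.0, -0.0, -0.0]
[12.783, -24.583, 18.112, 0.0, -0.0, -0.0]
-- [ 0.594 -0.291  0.208]
```

step_arm(
  commands=[
    [0, 39, 6, -3, 0.002, 0.022, 0.05],
    [0, 39, 4, -2, 0.002, 0.022, 0.05],
    [0, 39, 2, -1, 0.002, 0.022, 0.05],
    [0, 40, 0, 0, 0.002, 0.022, 0.05],
  ],
)

```text
t: 8.9
position: [0.4608, -0.0812, 0.2374]
ee_rot: [[-0.024, -0.913, 0.406], [-1.0, 0.023, -0.008], [-0.002, -0.406, -0.914]]
wrist_force: [0.5, -0.3, -3.7]
width: 0.0169
```

```bash
python3 - <<'E'
from plan import *
o=env.get_obs();print(o["joint_positions"].round(1),o["width"])
Pp,Rp=place_pose()
rows([([.46,-.2,.24],Rp),(Pp+[-.0,0,.11],Rp)],smax=40,amax=.1)
E
```

```text
[ 54.   -0.  -44.9 129.9  -7.3  26.5 -76.5] 0.01687175034796807
[39.596, -1.019, -0.578, 0.001, 0.023, 0.05]
[39.497, -3.012, 0.337, 0.001, 0.023, 0.05]
[39.277, -4.997, 1.251, 0.001, 0.023, 0.05]
-- [ 0.46 -0.2   0.24]
[12.783, -24.583, 18.112, -0.0, 0.0, 0.0]
[12.783, -24.583, 18.112, -0.0, 0.0, 0.0]
[12.783, -24.583, 18.112, -0.0, 0.0, 0.0]
[12.783, -24.583, 18.112, -0.0, 0.0, 0.0]
[12.783, -24.583, 18.112, -0.0, 0.0, 0.0]
-- [ 0.594 -0.291  0.208]
```

step_arm(
  commands=[
    [0, 40, -1, -1, 0.001, 0.023, 0.05],
    [0, 39, -3, 0, 0.001, 0.023, 0.05],
    [0, 39, -5, 1, 0.001, 0.023, 0.05],
    [0, 13, -25, 18, 0, 0, 0],
    [0, 13, -25, 18, 0, 0, 0],
    [0, 13, -25, 18, 0, 0, 0],
    [0, 13, -25, 18, 0, 0, 0],
    [0, 0, 0, 0, 0, 0, 0],
  ],
)

```text
t: 9.9
position: [0.5749, -0.2791, 0.2043]
ee_rot: [[-0.188, -0.901, 0.391], [-0.982, 0.174, -0.072], [-0.003, -0.397, -0.918]]
wrist_force: [0.3, 0.5, -3.1]
width: 0.0167
```

```bash
python3 - <<'E'
from plan import *
o=env.get_obs();print(o["joint_positions"].round(1),o["width"])
Pp,Rp=place_pose()
rows([(Pp+[-.0,0,.06],Rp)],smax=25,amax=.1)
a=get_image("side");b=get_image("top")
cv2.imwrite("pics/pls0.png",a);cv2.imwrite("pics/plt0.png",b)
a=a[100:240,250:410];b=b[130:230,320:420]
cv2.imwrite("pics/p1.png",np.hstack([cv2.resize(a,(480,420),interpolation=2),cv2.resize(b,(320,420),interpolation=2)]))
E
```

```text
[ 51.1  21.5 -30.5 111.1  11.3  27.6 -85.4] 0.016748701318512416
[2.715, -0.37, 17.071, 0.004, 0.001, -0.0]
[2.698, -0.295, 17.075, 0.004, 0.001, -0.0]
[2.681, -0.221, 17.079, 0.004, 0.001, -0.0]
-- [ 0.594 -0.291  0.158]
```

View pics/p1.png

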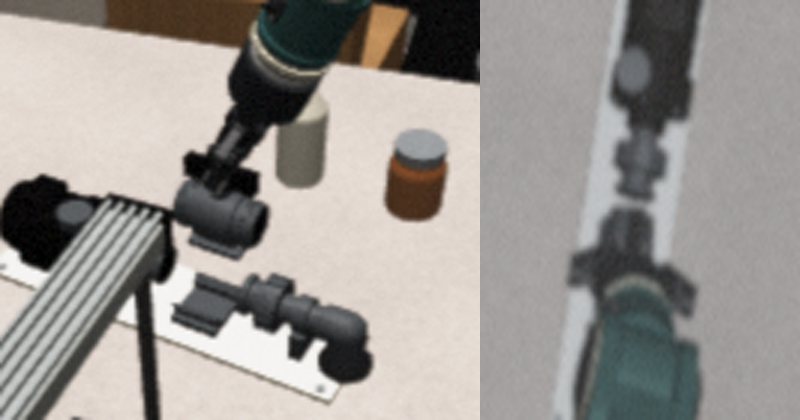

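step_arm(
  commands=[
    [0, 3, 2, 14, 0.004, 0.001, 0],
    [0, 3, 2, 14, 0.004, 0.001, 0],
    [0, 3, 2, 14, 0.004, 0, 0],
    [0, 0, 0, 0, 0, 0, 0],
  ],
)

```text
t: 10.5
position: [0.581, -0.2877, 0.1593]
ee_rot: [[-0.187, -0.898, 0.397], [-0.982, 0.171, -0.075], [-0.001, -0.404, -0.915]]
wrist_force: [-1.4, 0.1, -4.5]
width: 0.0167
```

```bash
python3 - <<'E'
from plan import *
o=env.get_obs();print(o["joint_positions"].round(1),o["width"],o["position"].round(4))
Pp,Rp=place_pose();print(Pp)
rows([(Pp+[-.0,0,.06],Rp)],smax=25,amax=.1)
a=get_image("side");b=get_image("top")
cv2.imwrite("pics/pls1.png",a);cv2.imwrite("pics/plt1.png",b)
# predicted valve pose from TCP
Q=o["ee_rot"]@Rg.T
def tf(P): return (P+V-Pg)@Q.T+o["position"]
from fitv import P0
print("valve pred",tf(np.zeros((1,3))-[0,0,0]).round(4), Q.round(3).tolist())
# P0 are in valve frame (yaw psG)
pp=[tf(p@Rz(psG).T) for p in P0]
overlay("side",a,pp,290,130,70,60,11,"pics/ovp_s.png");overlay("top",b,pp,340,150,50,55,10,"pics/ovp_t.png")
E
```

```text
[ 48.7  25.6 -27.5 112.2  14.5  22.1 -87.2] 0.01673662345114473 [ 0.581  -0.2877  0.1593]
[ 0.59441689 -0.2910147   0.0977    ]
[0.76, -11.953, 7.079, 0.005, 0.001, 0.002]
-- [ 0.594 -0.291  0.158]
valve pred [[ 0.5729 -0.2866  0.0817]] [[0.886, 0.464, 0.005], [-0.464, 0.886, -0.002], [-0.005, -0.001, 1.0]]
```

View pics/ovp_s.png

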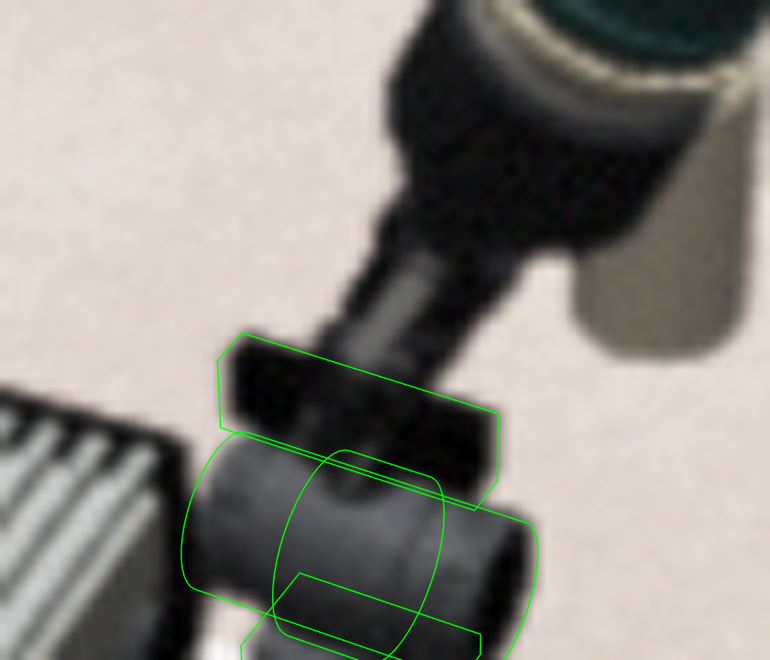

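View pics/ovp_t.png

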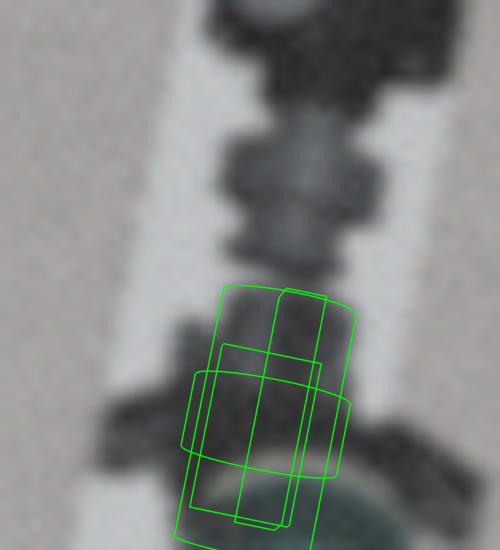

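step_arm(
  commands=[
    [0, 1, -8, 3, 0.003, 0, 0.001],
    [0, 0, -5, 3, 0.002, 0, 0.001],
    [0, 0, 0, 0, 0, 0, 0],
  ],
)

```text
t: 10.98
position: [0.598, -0.292, 0.1627]
ee_rot: [[-0.189, -0.894, 0.407], [-0.982, 0.172, -0.078], [0.0, -0.415, -0.91]]
wrist_force: [-0.2, 0.5, -3.3]
width: 0.0168
```

```bash
cat > chk.py <<'E'
from plan import *
import sys
from fitv import P0
k=sys.argv[1];dz=float(sys.argv[2])
o=env.get_obs();print(o["joint_positions"].round(1),o["width"],o["position"].round(4),o["wrist_force"].round(1),o["wrist_torque"].round(2))
Pp,Rp=place_pose()
rows([(Pp+[-.0,0,dz],Rp)],smax=25,amax=.1)
Q=o["ee_rot"]@Rg.T
def tf(P): return (P+V-Pg)@Q.T+o["position"]
vp=tf(np.zeros((1,3)))[0];e=Rz(-psS)@(vp-S)
Rv=Q@Rz(psG)
print("valve-seat in line frame mm",(e*1000).round(1),"yaw err",np.arctan2(Rv[1,0],Rv[0,0])-psS,"tilt z",Rv[:,2].round(3))
a=get_image("side");b=get_image("top")
cv2.imwrite(f"pics/pls{k}.png",a);cv2.imwrite(f"pics/plt{k}.png",b)
pp=[tf(p@Rz(psG).T) for p in P0]
L=[place(p,*S[:2],0,psS) for p in [box(-.028,.028,-.03,.03,.037,.037),cyl(-.0481,-.048,.024,.06),cyl(.048,.0481,.024,.06)]]
overlay("side",a,[],290,150,70,60,11,f"pics/ov{k}_s0.png")
overlay("side",a,pp+L,290,150,70,60,11,f"pics/ov{k}_s.png");overlay("top",b,pp+L,340,150,50,58,10,f"pics/ov{k}_t.png")
E
python3 chk.py 2 .03
```

```text
[ 47.7  26.5 -26.9 110.3  14.8  22.4 -87.8] 0.016781558775430753 [ 0.598  -0.292   0.1627] [-0.2  0.5 -3.3] [0.17 0.82 0.01]
[-0.131, 8.927, 15.186, -0.003, 0.0, 0.0]
[-0.129, 8.884, 15.212, -0.003, 0.0, 0.0]
-- [ 0.594 -0.291  0.128]
valve-seat in line frame mm [ 4.1 -0.3 65. ] yaw err 0.0007010224988335811 tilt z [-0.006  0.001  1.   ]
```

View pics/ov2_s.png

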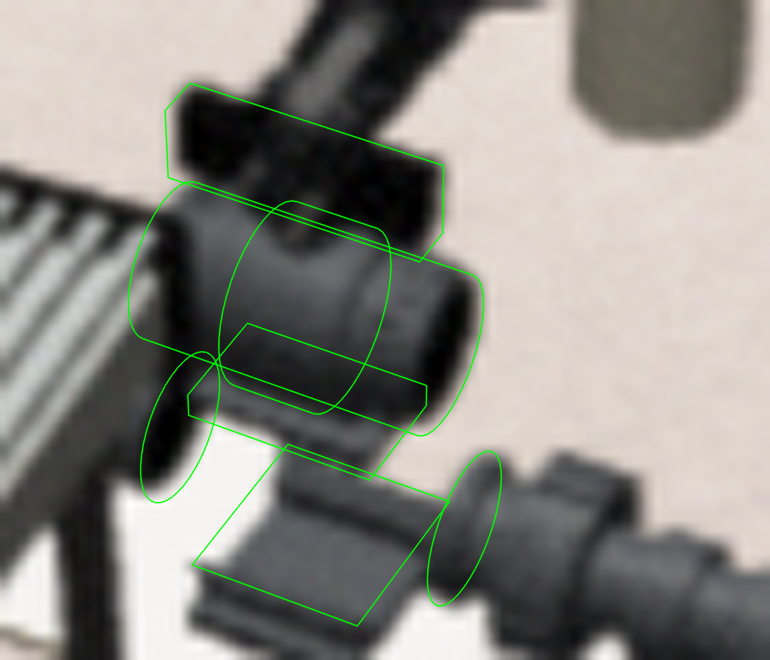

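View pics/ov2_t.png

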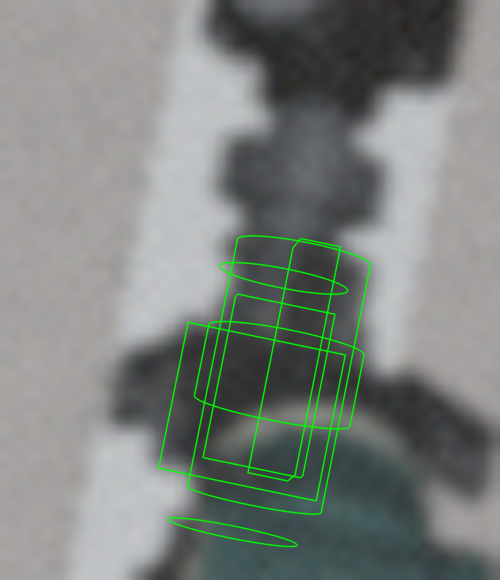

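```bash
cat > fit2.py <<'E'
from plan import *
from fitv import P0
from scipy.optimize import minimize
def posed(q,z,yaw0):
    x,y,yaw,pit=q
    R=Rz(yaw)@Ro.from_rotvec([0,pit,0]).as_matrix()
    # pivot at lever point
    piv=np.array([0,0,.09])
    return [(P-piv)@R.T+np.array([x,y,z])+[0,0,.09] for P in P0]
def fit2(im,roi,q0,z,vals,bg,mask,n="side"):
    x,y,w,h=roi;g=im.max(2)[y:y+h,x:x+w].astype(np.float32);m=mask[y:y+h,x:x+w]
    def f(q):
        d=np.clip(render(n,posed(q,z,0),vals,bg,x,y,w,h)-g,-70,70)[m];return (d**2).mean()
    q0=np.array(q0);best=None
    for s in(1,-1):
        sx=[q0]+[q0+s*np.eye(4)[i]*[.005,.005,.05,.05][i] for i in range(4)]
        r=minimize(f,q0,method="Nelder-Mead",options=dict(initial_simplex=sx,xatol=1e-5,fatol=1e-3,maxiter=600))
        if best is None or r.fun<best.fun:best=r
    return best
if __name__=="__main__":
    s=cv2.imread("pics/side0.png");m=np.ones(s.shape[:2],bool);m[300:324,289:310]=0
    r=fit2(s,(248,303,46,40),[.5587,.1708,.293,0],.005,[90,95,105,14],227,m);print("crate",r.x,r.fun)
    a=cv2.imread("pics/pls2.png");print(a.max(2)[152:196:2,300:336:2])
    m=np.ones(a.shape[:2],bool)
    def pm(poly): 
        k=np.zeros(a.shape[:2],np.uint8);cv2.fillPoly(k,[np.int32(np.array(poly)/11+[290,150])],1);m[k>0]=0
    pm([(230,0),(560,0),(440,135),(380,145),(250,95),(230,60)])
    pm([(0,0),(165,160),(195,240),(195,400),(180,660),(0,660)])   # lamp/pump
    pm([(0,420),(150,420),(360,490),(440,480),(480,430),(770,430),(770,660),(0,660)])
    r=fit2(a,(300,152,36,44),[.5885,-.2898,-.191,0],.085,[75,85,95,14],222,m);print("now",r.x,r.fun)
    overlay("side",a,posed(r.x,.085,0),290,150,70,60,11,"pics/fit2.png")
E
python3 fit2.py
```

```text
crate [ 0.55811962  0.17065228  0.29606712 -0.01933893] 625.33154296875
[[226 225 223 224 224 226 225 226 205  42  44  87  53  19  19  37 144 226]
 [224 225 223 225 226 224 226 222 110  33 101  97  29  13  16  87 219 227]
 [225 224 223 221 215 226 220 151  65  82 101  48  11  20  92 198 228 227]
 [225 225 222 138  49 115 142  45  78 102  83  33  35  46 202 228 227 228]
 [224 227 221  54  12  10   8  20  55  80  48  41  32 166 226 227 226 227]
 [223 222 219  53   1   7  12  16  32  28  30  19 129 211 223 227 224 228]
 [227 225 220  69   4   6  25  22  16  12  14  20  15  33  84 188 225 227]
 [225 222 222 183  61  32  45  23  25  16  15   5   4  12  12 147 226 228]
 [ 73 134 181  98  73  83  42  12  24  57   9   5  10   7  11 166 223 225]
 [ 43  81  33  37  99 104 100  49  46  32  25  34  15   8  28 192 223 224]
 [ 90 164  31  21  89  93 101  95  52  42  81  98  60  41  93 209 223 224]
 [192 106  32  10  74  82  84  94 101 108 111  89  88  93  89  83 164 227]
 [134 167  68  11  56  66  73  78  88  94 100  79 104  93  89  58  48 220]
 [161 122  51  12  39  50  56  66  71  76  76  80  81  96  83  18  42 217]
 [157  64  51  10  25  34  46  51  55  59  57  68  70  82  58   6  64 219]
 [ 73  63  47  13  23  32  28  34  37  47  43  51  57  63  22   8 139 223]
 [ 64  65  42  14  69  70  32  26  28  30  29  34  38  42  14  30 194 225]
 [ 65  72  32   3  48  88  92  79  48  33  28  26  29  29  23 123 219 223]
 [ 64  63   7   9 157 191 105  70  91  93  76  66  68  74 134 220 223 225]
 [ 37  40   7  42 227 245 243 225  65  46  66  89  96 212 227 227 224 212]
 [ 40  27  13 149 243 245 246 221  79  80  92  61 168 226 224 219 145  81]
 [129 139 156 242 245 245 244 182  57  68  80  82  95 149 209 190 101  75]]
now [ 0.59116155 -0.2928378  -0.18337552 -0.01047734] 858.4193725585938
```

View pics/fit2.png

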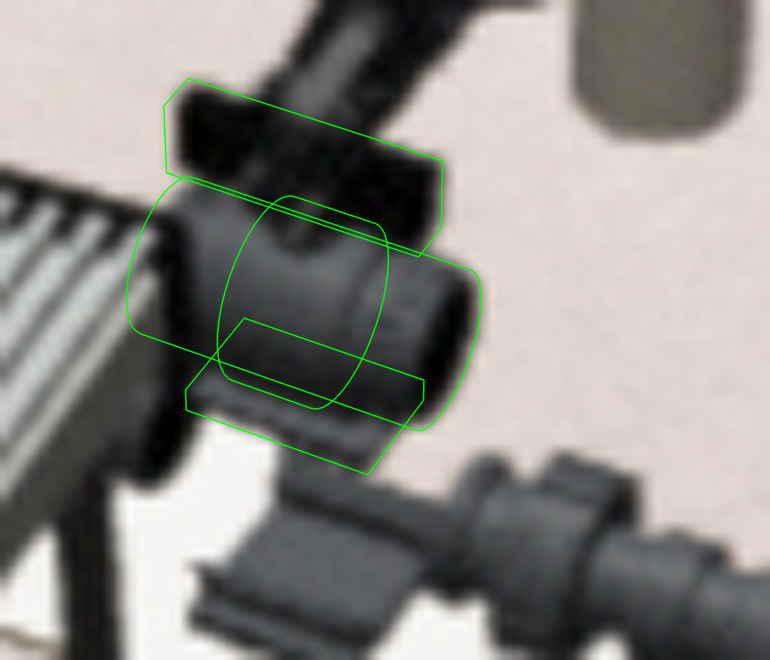

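View pics/ov2_s0.png

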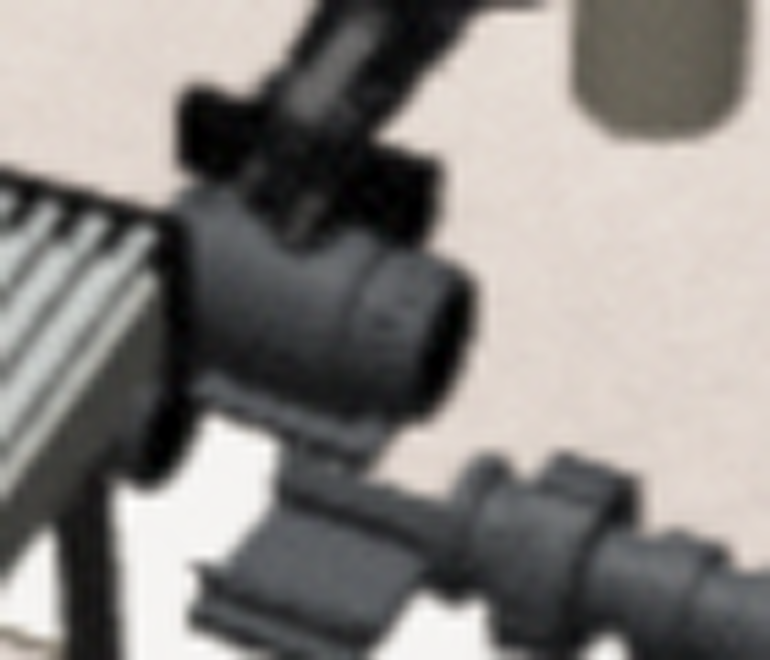

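```bash
python3 - <<'E'
from plan import *
Pp,Rp=place_pose();rows([(Pp+[0,0,.046],Rp)])
E
```

```text
[-0.306, 10.614, 15.861, -0.005, 0.0, 0.001]
-- [ 0.594 -0.291  0.144]
```

step_arm(
  commands=[
    [0, 0, 5, 8, -0.003, 0, 0],
    [0, 0, 5, 8, -0.002, 0, 0],
    [0, 0, 0, 0, 0, 0, 0],
  ],
)

```text
t: 11.45
position: [0.5938, -0.2912, 0.1419]
ee_rot: [[-0.189, -0.897, 0.4], [-0.982, 0.173, -0.077], [0.0, -0.408, -0.913]]
wrist_force: [-0.6, -0.3, -3.8]
width: 0.0167
```

```bash
python3 chk.py 3 .03
```

```text
[ 46.6  27.9 -25.5 111.3  15.9  20.4 -88.6] 0.016733001291724357 [ 0.5938 -0.2912  0.1419] [-0.6 -0.3 -3.8] [ 0.15  0.73 -0.02]
[-0.321, 5.287, 13.177, 0.002, 0.0, 0.0]
-- [ 0.594 -0.291  0.128]
valve-seat in line frame mm [-0.7 -0.3 44.2] yaw err 0.00041520718437618176 tilt z [ 0.002 -0.     1.   ]
```

View pics/ov3_s.png

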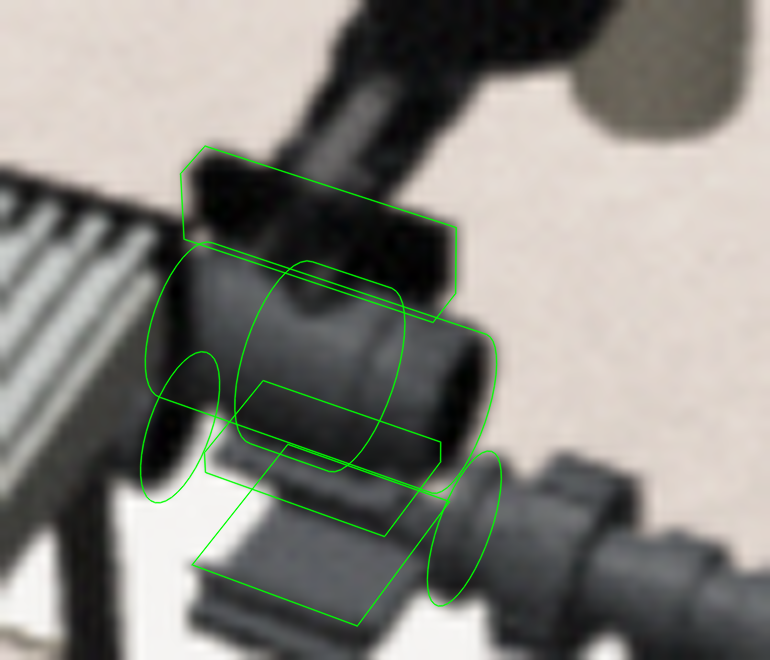

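View pics/ov3_t.png

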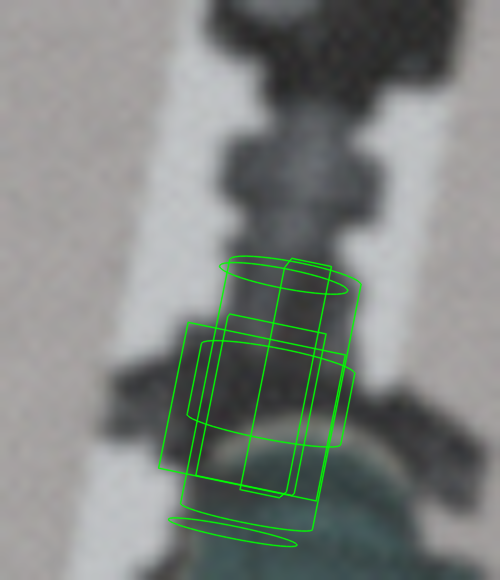

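```bash
python3 - <<'E'
from plan import *
a=cv2.imread("pics/pls3.png")
a=np.clip(a.astype(float)*1.6,0,255).astype(np.uint8)
c=cv2.resize(a[172:212,300:350],None,fx=15,fy=15,interpolation=2);cv2.imwrite("pics/z3.png",c)
b=cv2.imread("pics/plt3.png");b=np.clip(b.astype(float)*1.6,0,255).astype(np.uint8)
cv2.imwrite("pics/zt3.png",cv2.resize(b[160:200,345:385],None,fx=15,fy=15,interpolation=2))
E
```

```text
(no output)
```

View pics/z3.png

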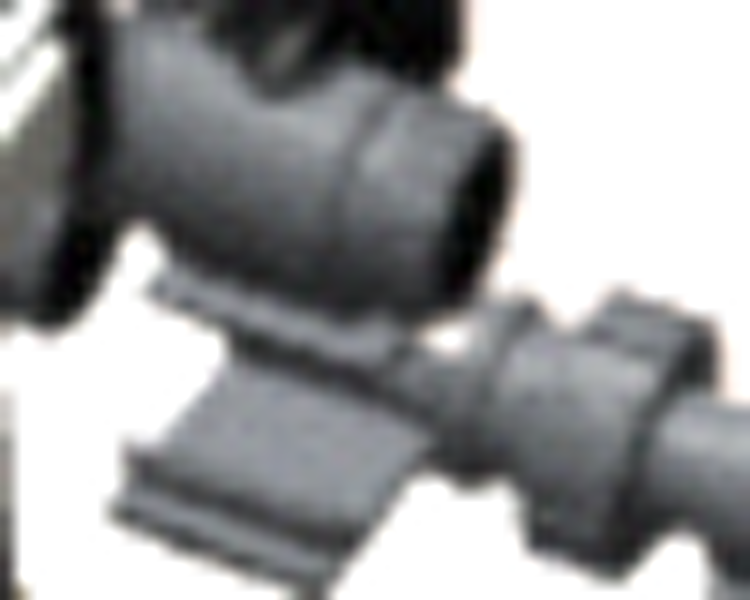

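View pics/zt3.png

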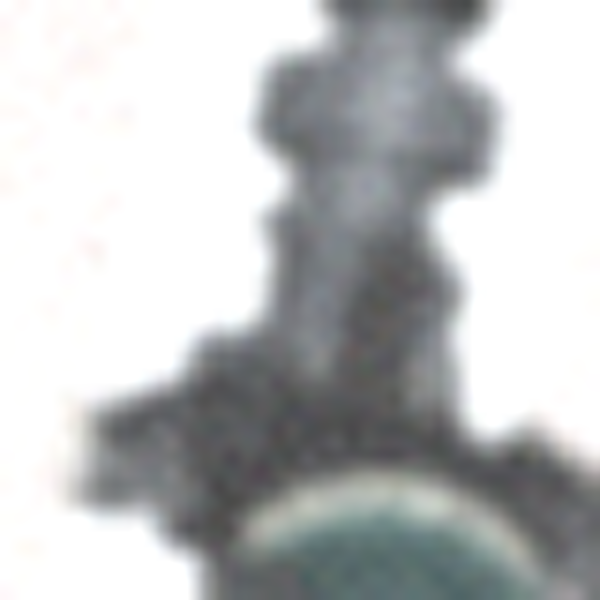

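```bash
python3 - <<'E'
from plan import *
z=lambda q:((q-[300,172]+.5)*15-.5).round(0)
Sx=lambda p:Rz(psS)@np.array(p)+[*S[:2],0]
v=np.array([-.0007,-.0003,0.0642])
print("valve near face c/top/bot",z(proj("side",[Sx(v+[-.045,0,.04]),Sx(v+[-.045,0,.064]),Sx(v+[-.045,0,.016])])))
print("union near face",z(proj("side",[Sx([-.048,0,.06]),Sx([-.048,0,.084]),Sx([-.048,0,.036])])))
print("1mm x",z(proj("side",[Sx([-.038,0,.06])]))," 10mm")
E
```

```text
valve near face c/top/bot [[476. 234.]
 [477. 149.]
 [475. 318.]]
union near face [[483. 390.]
 [484. 309.]
 [482. 470.]]
1mm x [[442. 376.]]  10mm
```

```bash
python3 - <<'E'
from plan import *
a=cv2.imread("pics/pls3.png");b=cv2.imread("pics/plt3.png")
np.set_printoptions(linewidth=200)
print("side rows");print("      ",np.arange(302,338))
for v in range(160,200): print(v,a.max(2)[v,302:338])
print("top"," ",np.arange(352,384))
for v in range(170,196): print(v,b.max(2)[v,352:384])
E
```

```text
side rows
       [302 303 304 305 306 307 308 309 310 311 312 313 314 315 316 317 318 319 320 321 322 323 324 325 326 327 328 329 330 331 332 333 334 335 336 337]
160 [226 226 221 224 223 223 220 223 223 224 224 226 227 223 206 142  46  25  54  87 100 103  79  36  15  13   9  17  37  97 180 221 227 226 225 227]
161 [226 226 224 226 223 222 222 222 221 224 225 227 224 217 180 101  41  51  84 104 100  84  50  18  14  14  13  39  91 163 215 226 230 227 226 227]
162 [223 226 224 224 225 221 216 208 213 218 225 225 218 186 123  75  61  76 100 102  94  68  27  10  14  12  33  97 177 217 225 226 226 228 225 228]
163 [222 224 226 224 225 212 181 142 157 177 206 214 187 102  59  55  75  99 106  96  78  39  25  22  22  27  69 157 216 224 224 225 226 227 226 226]
164 [225 225 224 226 215 175  80  43  49  66 116 155 128  52  40  60  91  99 104  86  52  29  31  35  30  47 120 196 224 225 227 226 229 228 226 227]
165 [226 224 224 222 190  91  29  13  14  18  29  43  38  23  42  72  96 100  92  77  61  39  24  20  34  97 180 223 226 227 226 226 227 226 229 227]
166 [223 224 221 218 191  79  15   7 
[... 7950 characters left out ...]
8  56  56  54  61  58  54  57  60  72  67  54  66  74 102 121]
191 [84 83 81 78 83 66 57 53 54 53 51 55 60 63 69 72 81 87 86 84 82 74 67 57 56 55 55 56 58 59 66 86]
192 [ 77  80  84  81  80  73  64  47  53  54  58  61  80  92  97 103 110 112 115 110 113 107  96  78  65  57  53  55  59  55  57  69]
193 [ 94  98 106  91  82  74  63  53  47  57  73  87 103 119 117 115 114 115 114 112 124 129 125 106  94  77  64  58  62  60  62  64]
194 [142 142 138 115  81  65  58  51  58  77 102 111 112 114 110 105 101  99  92  99 108 115 112 106 107 103  87  65  60  64  69  73]
195 [179 180 163 129  89  62  56  53  57  89 106 109 101  94  86  83  82  80  81  80  86  87  87  98 105 116 108  86  66  59  66  72]
```

step_arm(
  commands=[
    [0, 0, 3, 6, 0, 0, 0],
    [0, 0, 3, 6, 0, 0, 0],
    [0, 0, 0, 0, 0, 0, 0],
  ],
)

```text
t: 11.92
position: [0.5943, -0.2915, 0.129]
ee_rot: [[-0.189, -0.896, 0.402], [-0.982, 0.172, -0.078], [0.001, -0.41, -0.912]]
wrist_force: [-0.2, -0.1, -4.3]
width: 0.0167
```

```bash
python3 chk.py 4 .02
```

```text
[ 45.7  28.9 -24.4 111.8  16.7  18.6 -89.2] 0.016677397328807582 [ 0.5943 -0.2915  0.129 ] [-0.2 -0.1 -4.3] [0.13 0.77 0.03]
[-0.539, 4.572, 10.335, -0.001, -0.0, 0.001]
-- [ 0.594 -0.291  0.118]
valve-seat in line frame mm [-0.  -0.6 31.3] yaw err 0.0003629543165712956 tilt z [-0.     0.001  1.   ]
```

View pics/ov4_s0.png

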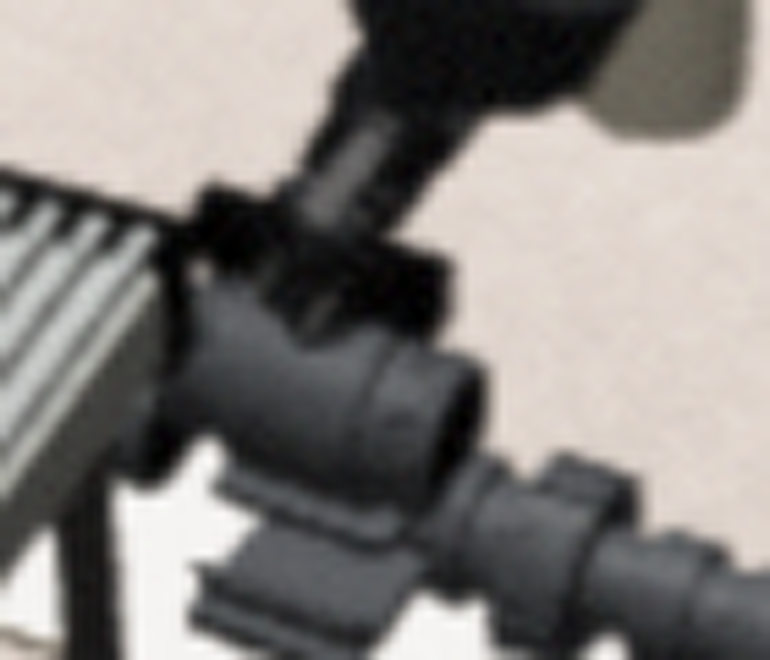

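step_arm(
  commands=[
    [0, -0.3, 2.2, 4.4, 0, 0, 0],
    [0, -0.2, 2.2, 4.4, 0, 0, 0],
    [0, 0, 0, 0, 0, 0, 0],
  ],
)

```text
t: 12.4
position: [0.5946, -0.2912, 0.1196]
ee_rot: [[-0.189, -0.895, 0.404], [-0.982, 0.172, -0.079], [0.001, -0.412, -0.911]]
wrist_force: [-0.3, -0.5, -4.4]
width: 0.0169
```

```bash
python3 chk.py 5 .01
```

```text
[ 44.9  29.6 -23.6 112.1  17.2  17.4 -89.8] 0.01686745399147153 [ 0.5946 -0.2912  0.1196] [-0.3 -0.5 -4.4] [0.16 0.74 0.01]
[-0.117, 5.114, 10.718, -0.002, -0.001, 0.001]
-- [ 0.594 -0.291  0.108]
valve-seat in line frame mm [ 0.4 -0.2 21.9] yaw err 0.00032103301732863687 tilt z [-0.002  0.001  1.   ]
```

View pics/ov5_s0.png

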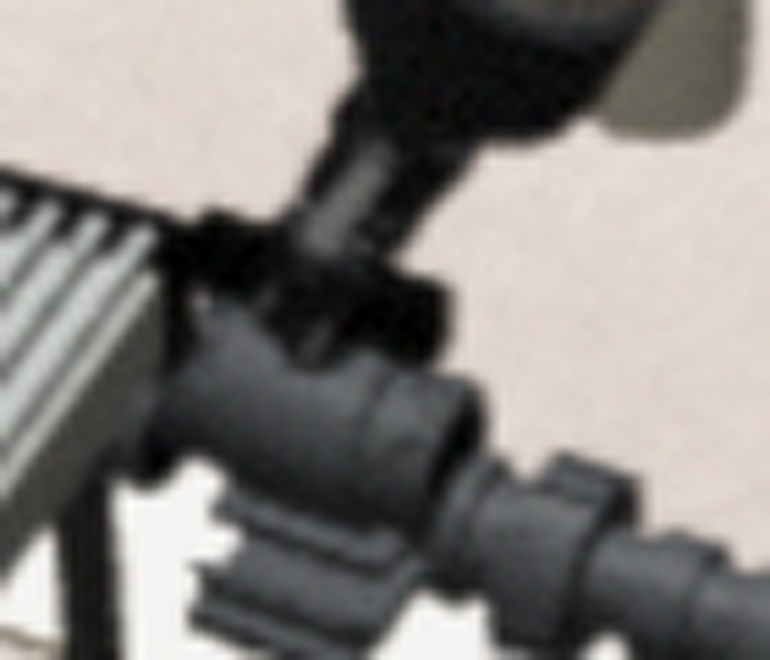

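step_arm(
  commands=[
    [0, 0, 2.4, 4, -0.001, 0, 0],
    [0, 0, 2.4, 4, -0.001, 0, 0],
    [0, 0, 0, 0, 0, 0, 0],
  ],
)

```text
t: 12.88
position: [0.5939, -0.2912, 0.1103]
ee_rot: [[-0.189, -0.895, 0.403], [-0.982, 0.172, -0.079], [0.001, -0.411, -0.912]]
wrist_force: [-0.9, -0.5, -4.5]
width: 0.017
```

```bash
python3 chk.py 6 .0
```

```text
[ 44.3  30.3 -22.8 112.4  17.7  16.3 -90.1] 0.01695506730280313 [ 0.5939 -0.2912  0.1103] [-0.9 -0.5 -4.5] [0.15 0.78 0.01]
[-0.311, 4.736, 11.711, -0.001, -0.001, 0.001]
-- [ 0.594 -0.291  0.098]
valve-seat in line frame mm [-0.4 -0.4 12.6] yaw err 0.00015152227724177236 tilt z [-0.001  0.002  1.   ]
```

Still free of contact (12.6 mm to go, inside the lips). Continue slowly.

step_arm(
  commands=[
    [0, 0, 1.2, 2.7, 0, 0, 0],
    [0, 0, 1.2, 2.7, 0, 0, 0],
    [0, 0, 0, 0, 0, 0, 0],
  ],
)

```text
t: 13.35
position: [0.5944, -0.2914, 0.1047]
ee_rot: [[-0.189, -0.895, 0.404], [-0.982, 0.172, -0.079], [0.002, -0.412, -0.911]]
wrist_force: [-0.1, 0.2, -4.0]
width: 0.0166
```

step_arm(
  commands=[
    [0, 0, 1, 2, 0, 0, 0],
    [0, 0, 0, 0, 0, 0, 0],
  ],
)

```text
t: 13.6
position: [0.5943, -0.2914, 0.1023]
ee_rot: [[-0.189, -0.895, 0.404], [-0.982, 0.172, -0.079], [0.002, -0.412, -0.911]]
wrist_force: [0.5, -0.3, -3.1]
width: 0.0165
```

```bash
python3 chk.py 7 .0
```

```text
[ 43.7  31.  -22.1 112.6  18.1  15.3 -90.5] 0.0165198847187693 [ 0.5943 -0.2914  0.1023] [ 0.5 -0.3 -3.1] [ 0.17  0.8  -0.04]
[-0.386, 1.878, 4.216, -0.002, -0.001, 0.001]
-- [ 0.594 -0.291  0.098]
valve-seat in line frame mm [ 0.2 -0.5  4.6] yaw err 0.00017628998363486414 tilt z [-0.002  0.002  1.   ]
```

View pics/ov7_s0.png

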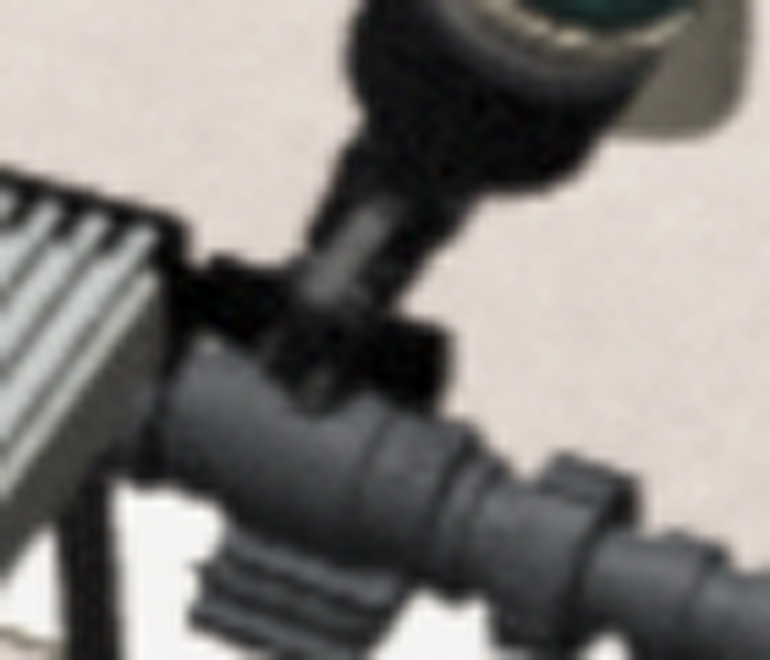

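step_arm(
  commands=[
    [0, 0, 0.6, 1.2, 0, 0, 0],
    [0, 0, 0.6, 1.2, 0, 0, 0],
    [0, 0, 0, 0, 0, 0, 0],
  ],
)

```text
t: 14.08
position: [0.5945, -0.2915, 0.0999]
ee_rot: [[-0.189, -0.895, 0.405], [-0.982, 0.172, -0.08], [0.002, -0.412, -0.911]]
wrist_force: [0.0, 0.1, -3.7]
width: 0.0164
```

step_arm(
  commands=[
    [0, 0, 0.5, 1, 0, 0, 0],
    [0, 0, 0, 0, 0, 0, 0],
  ],
)

```text
t: 14.32
position: [0.5945, -0.2915, 0.0987]
ee_rot: [[-0.189, -0.895, 0.405], [-0.982, 0.172, -0.08], [0.002, -0.412, -0.911]]
wrist_force: [-0.1, -0.1, -3.3]
width: 0.0167
```

Expected bottom at TCP z ≈ 0.0977.

step_arm(
  commands=[
    [0, 0, 0.4, 0.8, 0, 0, 0],
    [0, 0, 0, 0, 0, 0, 0],
  ],
)

```text
t: 14.58
position: [0.5947, -0.2916, 0.098]
ee_rot: [[-0.189, -0.894, 0.405], [-0.982, 0.171, -0.08], [0.002, -0.413, -0.911]]
wrist_force: [-0.2, -0.6, -3.9]
width: 0.0168
```

step_arm(
  commands=[
    [0, 0, 0.4, 0.8, 0, 0, 0],
    [0, 0, 0, 0, 0, 0, 0],
  ],
)

```text
t: 14.82
position: [0.5955, -0.2916, 0.0981]
ee_rot: [[-0.189, -0.894, 0.407], [-0.982, 0.171, -0.08], [0.002, -0.415, -0.91]]
wrist_force: [-0.8, -0.0, -4.1]
width: 0.0167
```

step_arm(
  commands=[
    [0, 0, 1.4, 0.2, -0.003, 0, 0],
    [0, 0, 0, 0, 0, 0, 0],
  ],
)

```text
t: 15.08
position: [0.595, -0.2915, 0.0979]
ee_rot: [[-0.189, -0.894, 0.406], [-0.982, 0.171, -0.08], [0.003, -0.413, -0.911]]
wrist_force: [-0.2, 0.2, -2.8]
width: 0.0169
```

```bash
python3 chk.py 8 .0
```

```text
[ 43.3  31.3 -21.6 112.8  18.4  14.6 -90.8] 0.01689045331825341 [ 0.595  -0.2915  0.0979] [-0.2  0.2 -2.8] [0.17 0.58 0.04]
[-0.353, 0.662, -0.075, -0.004, -0.002, 0.002]
-- [ 0.594 -0.291  0.098]
valve-seat in line frame mm [ 1.  -0.6  0.2] yaw err 0.0006940549843409138 tilt z [-0.004  0.003  1.   ]
```

View pics/ov8_s0.png

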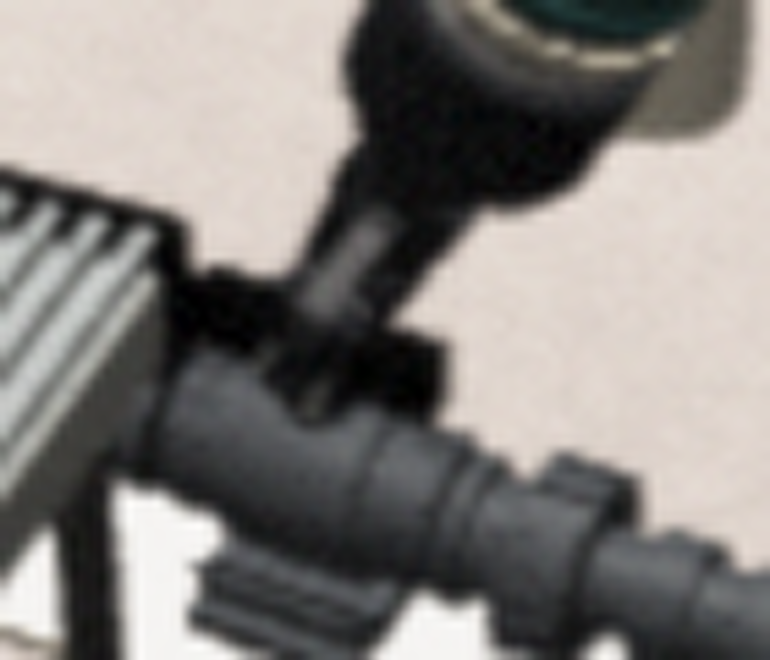

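step_arm(
  commands=[
    [0, -0.3, 1.2, 0.4, -0.004, -0.002, 0.001],
    [0, 0, 0, 0, 0, 0, 0],
  ],
)

```text
t: 15.42
position: [0.595, -0.2914, 0.0978]
ee_rot: [[-0.189, -0.895, 0.404], [-0.982, 0.172, -0.078], [0.001, -0.412, -0.911]]
wrist_force: [-0.4, -0.3, -1.4]
width: 0.0169
```

```bash
python3 chk.py 9 .0
```

```text
[ 43.5  31.4 -21.8 112.7  18.3  14.9 -90.7] 0.016899148479469453 [ 0.595  -0.2914  0.0978] [-0.4 -0.3 -1.4] [ 0.15  0.57 -0.02]
[-0.255, 0.62, -0.137, -0.002, -0.0, 0.001]
-- [ 0.594 -0.291  0.098]
valve-seat in line frame mm [ 0.8 -0.3  0.1] yaw err 0.0005379861589739909 tilt z [-0.002  0.001  1.   ]
```

step_arm(
  commands=[
    [0, 0, 0.4, 0.7, 0, 0, 0],
    [25, 0, 0, 0, 0, 0, 0],
    [40, 0, 0, 0, 0, 0, 0],
    [50, 0, 0, 0, 0, 0, 0],
    [50, 0, 0, 0, 0, 0, 0],
  ],
)

```text
t: 16.15
position: [0.5952, -0.2916, 0.0975]
ee_rot: [[-0.189, -0.895, 0.405], [-0.982, 0.172, -0.079], [0.001, -0.413, -0.911]]
wrist_force: [0.2, 0.3, -0.9]
width: 0.05
```

```bash
python3 chk.py 10 .0
```

```text
[ 43.4  31.4 -21.7 112.7  18.3  14.7 -90.7] 0.04999522059938712 [ 0.5952 -0.2916  0.0975] [ 0.2  0.3 -0.9] [ 0.09  0.44 -0.02]
[-0.437, 0.714, -0.527, -0.004, -0.001, 0.001]
-- [ 0.594 -0.291  0.098]
valve-seat in line frame mm [ 1.1 -0.5 -0.2] yaw err 0.00046874767150711927 tilt z [-0.003  0.002  1.   ]
```

View pics/ov10_s0.png

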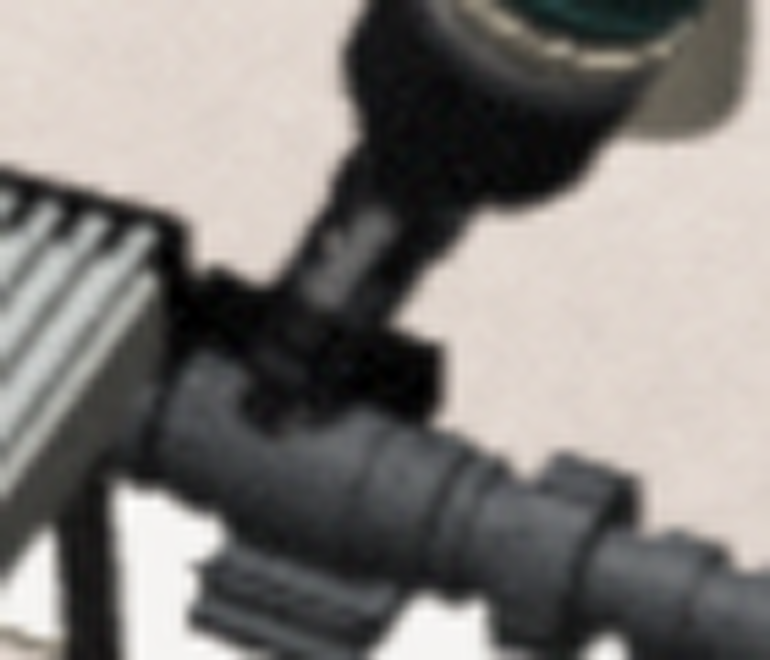

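step_arm(
  commands=[
    [50, 0, 0, -8, 0, 0, 0],
    [50, 0, 0, -15, 0, 0, 0],
    [50, 0, 0, -25, 0, 0, 0],
    [50, 0, 0, -30, 0, 0, 0],
    [50, 0, 0, -30, 0, 0, 0],
    [50, 0, 0, -30, 0, 0, 0],
    [50, 0, 0, 0, 0, 0, 0],
  ],
)

```text
t: 17.12
position: [0.5361, -0.2801, 0.2319]
ee_rot: [[-0.188, -0.894, 0.406], [-0.982, 0.169, -0.083], [0.005, -0.415, -0.91]]
wrist_force: [-0.7, -0.8, 0.3]
width: 0.0499
```

```bash
python3 - <<'E'
from plan import *
from fitv import P0
o=env.get_obs();print(o["joint_positions"].round(1),o["position"])
a=get_image("side");b=get_image("top");cv2.imwrite("pics/fs.png",a);cv2.imwrite("pics/ft.png",b)
pp=[place(p,*S,psS) for p in P0]
L=[place(p,*S[:2],0,psS) for p in [cyl(-.0481,-.048,.024,.06),cyl(.048,.0481,.024,.06)]]
overlay("side",a,[],290,150,70,60,11,"pics/f_s0.png");overlay("side",a,pp,290,150,70,60,11,"pics/f_s.png");overlay("top",b,pp,340,150,50,58,10,"pics/f_t.png");overlay("top",b,[],340,150,50,58,10,"pics/f_t0.png")
cv2.imwrite("pics/f_all.png",np.hstack([cv2.imread("pics/f_t0.png"),cv2.imread("pics/f_t.png")])[:, :1000][:, ::1])
im=cv2.imread("pics/f_all.png");cv2.imwrite("pics/f_all.png",cv2.resize(im,None,fx=.8,fy=.8))
E
```

```text
[ 59.1  16.6 -36.  114.6   7.7  28.2 -80.6] [ 0.53614894 -0.28010734  0.23191701]
```

View pics/fs.png

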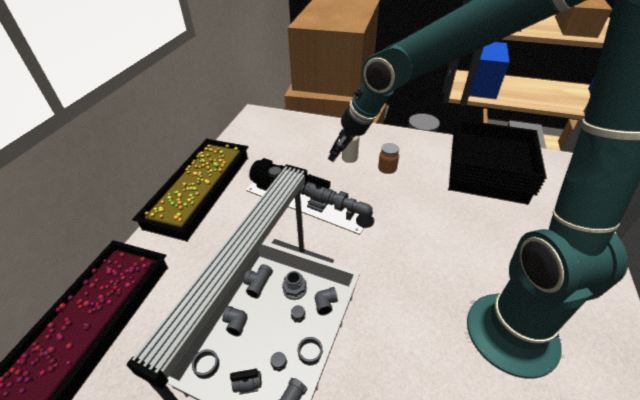

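View pics/f_s.png

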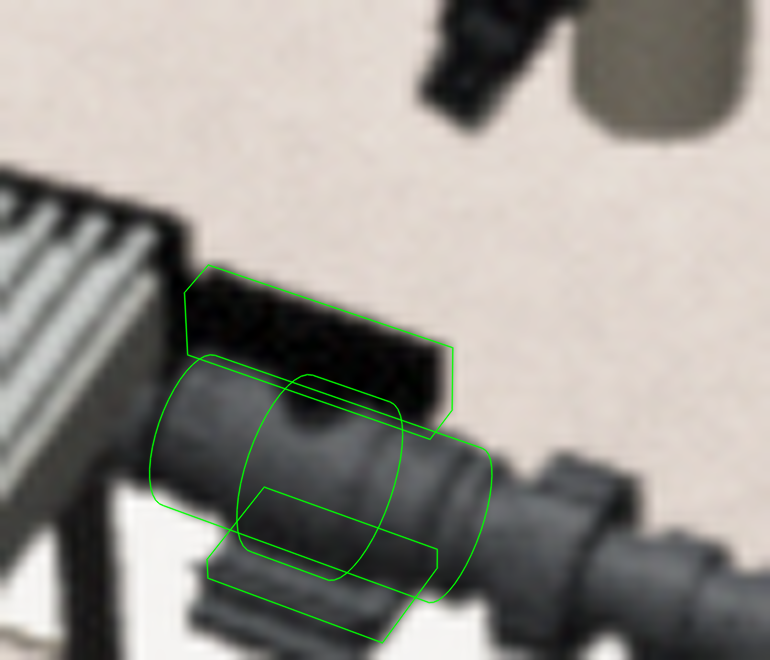

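View pics/f_all.png

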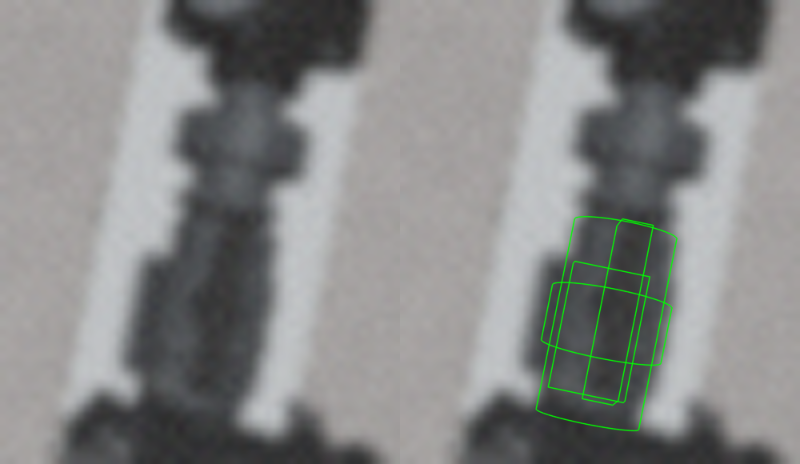

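```bash
python3 -c "
from cell import ticket;print(ticket.job_done())"
```

```text
the job is handed in; nothing more can be done
None
```

I moved the larger valve from the crate into the bracket, lever up, released it and handed the job in. The hand-in gave no verdict.

**How it went**
- The gripper gripped the lever leaning back about 24°. At 32° the wrist came close to its joint limits, so I reduced the tilt. It lifted out and back from under the lamp.
- I lowered the valve in small steps. The largest wrist-force reading was about 4.5 N, mostly the valve's own weight, so nothing was forced.

**Last checks**
- **Pose:** from the arm's readings at release, the valve was about 1.1 mm along the pipe, 0.5 mm across and 0.2 mm in height from my estimate of the seat. The valve was in line with the pipe and upright to within about 0.003 rad by the same readings. It did not visibly move when released or when the gripper withdrew.
- **Surroundings:** in the last side picture the valve sits between the union ends, and the other fittings in view are still in the crate. The jar and bottle look unmoved (judged by eye only), and the gripper is clear of everything.

**Checks that disagreed**
- The two cameras differed by about 3 mm along x, so I used their average and the relative displacement. That fits inside the 3 mm play at each end, but the position along the pipe is no more certain than that.
- The model outline looked a few percent larger than the valve in the pictures.
- The finger opening read 17 mm on the 14 mm lever, which I did not explain.

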